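# Dress the rail and load weighted handles heavy end first

## Task

Get the checking stand ready: take the rubbing stone from its tray, draw it flat along the whole sprung guide rail from its left end to its right end (as seen from the robot), pressing so that the rail stays sunk partway, without bottoming, and put the stone back flat in its tray. Then lay every black handle in a cradle of its own with its heavy end towards the rail, so that each loaded cradle tips down on the rail side; the handles look alike at both ends, so find the heavy end by lifting before you lay one down, because letting go of a handle the wrong way round, so that its cradle tips backward, spoils the batch. Leave the can, pan, tub and glass where they are.

Things in the scene. Friction and masses are not known exactly. Their poses are not given: they have to be found in the camera images.
- stand: fixed checking stand on the bench: grey base plate 320 x 340 x 12 mm (its centre lies 20 mm nearer the rail than the origin). Origin on the bench under the middle of the cradles; x points away from the rail, y along the rail to the left, z up. The rail runs along y at x = -130 mm (the robot's side); the four cradles stand at x = 0, y = +108, +36, -36, -108 mm (cradle1 to cradle4), pitch 72 mm
- rail (a joint): the stand's guide rail, a flat bright steel bar 280 mm long (y), 24 mm wide (x), 12 mm thick, on springs; 0 = up (top face 64 mm over the bench), grows to 0.012 m as it is pressed straight down to its stop; it takes about 0.9 N to start moving and then 0.8 N more per mm (5.7 N at 6 mm), and springs back
- rail_top (a point): centre of the rail's top face; axes as the stand's (y along the rail, to the left); moves down with the rail
- stone: rubbing stone: grey stone sole 70 mm long (y), 32 mm wide (x), 18 mm high, under a wooden grip 64 x 28 mm; 46 mm high in all, 0.15 kg; origin at the centre of its underside, z up; starts in the tray
- tray: fixed shallow grey tray for the stone, 80 (x) x 110 (y) x 9 mm, walls 3 mm; origin at the centre of its underside, its floor about 3 mm higher
- cradle1 (a joint): tilt of cradle1, number 1 of the four cradles counted from the left (+y of the stand): an aluminium trough along the stand's x that rocks about a level pivot under its middle, 58 mm over the bench; 0 = level (a weak spring keeps it level when empty), +0.2 rad = fully tipped with the rail-side end down, -0.2 = tipped backward, away from the rail
- cradle1_seat (a point): middle of the seat of cradle1, where the middle of a handle's underside belongs, 68 mm over the bench when level; x along the trough, away from the rail. Two pads 39 to 69 mm either side of the middle carry the handle, with cheeks 32 mm apart and 16 mm high, and end plates 149 mm apart inside; the middle 78 mm is open at the sides for fingers (only a 12 mm wide beam below)
- cradle2 (a joint): tilt of cradle2, number 2 of the four cradles counted from the left (+y of the stand): an aluminium trough along the stand's x that rocks about a level pivot under its middle, 58 mm over the bench; 0 = level (a weak spring keeps it level when empty), +0.2 rad = fully tipped with the rail-side end down, -0.2 = tipped backward, away from the rail
- cradle2_seat (a point): middle of the seat of cradle2, where the middle of a handle's underside belongs, 68 mm over the bench when level; x along the trough, away from the rail. Two pads 39 to 69 mm either side of the middle carry the handle, with cheeks 32 mm apart and 16 mm high, and end plates 149 mm apart inside; the middle 78 mm is open at the sides for fingers (only a 12 mm wide beam below)
- cradle3 (a joint): tilt of cradle3, number 3 of the four cradles counted from the left (+y of the stand): an aluminium trough along the stand's x that rocks about a level pivot under its middle, 58 mm over the bench; 0 = level (a weak spring keeps it level when empty), +0.2 rad = fully tipped with the rail-side end down, -0.2 = tipped backward, away from the rail
- cradle3_seat (a point): middle of the seat of cradle3, where the middle of a handle's underside belongs, 68 mm over the bench when level; x along the trough, away from the rail. Two pads 39 to 69 mm either side of the middle carry the handle, with cheeks 32 mm apart and 16 mm high, and end plates 149 mm apart inside; the middle 78 mm is open at the sides for fingers (only a 12 mm wide beam below)
- cradle4 (a joint): tilt of cradle4, number 4 of the four cradles counted from the left (+y of the stand): an aluminium trough along the stand's x that rocks about a level pivot under its middle, 58 mm over the bench; 0 = level (a weak spring keeps it level when empty), +0.2 rad = fully tipped with the rail-side end down, -0.2 = tipped backward, away from the rail
- cradle4_seat (a point): middle of the seat of cradle4, where the middle of a handle's underside belongs, 68 mm over the bench when level; x along the trough, away from the rail. Two pads 39 to 69 mm either side of the middle carry the handle, with cheeks 32 mm apart and 16 mm high, and end plates 149 mm apart inside; the middle 78 mm is open at the sides for fingers (only a 12 mm wide beam below)
- handle1: black plastic bar handle, 140 long (x) x 24 wide (y) x 28 mm high (z), both ends alike, 0.27 to 0.39 kg; origin at the centre of its underside; starts on the bench; may be absent. A steel core hidden in one end puts the balance point 25 to 31 mm from the middle. Which end varies with handle and start; neither shape nor axes tell. If it gets turned upside down the core may shift: weigh it again
- handle2: black plastic bar handle, 140 long (x) x 24 wide (y) x 28 mm high (z), both ends alike, 0.27 to 0.39 kg; origin at the centre of its underside; starts on the bench; may be absent. A steel core hidden in one end puts the balance point 25 to 31 mm from the middle. Which end varies with handle and start; neither shape nor axes tell. If it gets turned upside down the core may shift: weigh it again
- handle3: black plastic bar handle, 140 long (x) x 24 wide (y) x 28 mm high (z), both ends alike, 0.27 to 0.39 kg; origin at the centre of its underside; starts on the bench; may be absent. A steel core hidden in one end puts the balance point 25 to 31 mm from the middle. Which end varies with handle and start; neither shape nor axes tell. If it gets turned upside down the core may shift: weigh it again
- handle4: black plastic bar handle, 140 long (x) x 24 wide (y) x 28 mm high (z), both ends alike, 0.27 to 0.39 kg; origin at the centre of its underside; starts on the bench; may be absent. A steel core hidden in one end puts the balance point 25 to 31 mm from the middle. Which end varies with handle and start; neither shape nor axes tell. If it gets turned upside down the core may shift: weigh it again
- can: bystander: aluminium spray can, 52 mm across, 170 mm high, origin at the centre of its underside
- pan: bystander: black cooker pan, 150 mm across, 60 mm high, origin at the centre of its underside
- screwtub: bystander: clear plastic screw tub, 150 x 160 x 60 mm, origin at the centre of its underside
- glass: bystander: drinking glass, 64 mm across, 70 mm high, origin at the centre of its underside

How it is judged (in metres and radians):
On the way, in this order (a step that is already met when the one before it is completed fails the run):
1. the stone is pressed on the left end of the rail, the rail partly sunk (value of joint rail between 0.002 and 0.011 m and contact force between stone and rail above 1 N and x of stone in the frame of rail_top between -0.013 and 0.013 m and angle between stone's own z axis and vertical below 0.15 rad and y of stone in the frame of rail_top above 0.085 m), for 0.1 s.
2. still pressed, left of the middle (value of joint rail between 0.002 and 0.011 m and contact force between stone and rail above 1 N and x of stone in the frame of rail_top between -0.013 and 0.013 m and angle between stone's own z axis and vertical below 0.15 rad and y of stone in the frame of rail_top between 0.02 and 0.055 m), for 0.1 s.
3. still pressed, right of the middle (value of joint rail between 0.002 and 0.011 m and contact force between stone and rail above 1 N and x of stone in the frame of rail_top between -0.013 and 0.013 m and angle between stone's own z axis and vertical below 0.15 rad and y of stone in the frame of rail_top between -0.055 and -0.02 m), for 0.1 s.
4. still pressed, at the right end (value of joint rail between 0.002 and 0.011 m and contact force between stone and rail above 1 N and x of stone in the frame of rail_top between -0.013 and 0.013 m and angle between stone's own z axis and vertical below 0.15 rad and y of stone in the frame of rail_top below -0.085 m), for 0.1 s.
5. the stone lies flat in its tray, released (horizontal distance between stone and tray below 0.03 m and z of stone in the frame of tray below 0.009 m and angle between stone's own z axis and vertical below 0.1 rad and linear speed of stone below 0.03 m/s and contact force between the fingers and stone below 0.1 N), for 0.2 s.
6. every handle lies in a cradle of its own that is tipped down on the rail side (((horizontal distance between handle1 and cradle1_seat below 0.02 m and distance between handle1 and cradle1_seat below 0.03 m and value of joint cradle1 above 0.12 rad) or (horizontal distance between handle1 and cradle2_seat below 0.02 m and distance between handle1 and cradle2_seat below 0.03 m and value of joint cradle2 above 0.12 rad) or (horizontal distance between handle1 and cradle3_seat below 0.02 m and distance between handle1 and cradle3_seat below 0.03 m and value of joint cradle3 above 0.12 rad) or (horizontal distance between handle1 and cradle4_seat below 0.02 m and distance between handle1 and cradle4_seat below 0.03 m and value of joint cradle4 above 0.12 rad)) and linear speed of each of handle1, handle2, handle3, handle4 below 0.03 m/s and contact force between the fingers and handle1 below 0.1 N and ((horizontal distance between handle2 and cradle1_seat below 0.02 m and distance between handle2 and cradle1_seat below 0.03 m and value of joint cradle1 above 0.12 rad) or (horizontal distance between handle2 and cradle2_seat below 0.02 m and distance between handle2 and cradle2_seat below 0.03 m and value of joint cradle2 above 0.12 rad) or (horizontal distance between handle2 and cradle3_seat below 0.02 m and distance between handle2 and cradle3_seat below 0.03 m and value of joint cradle3 above 0.12 rad) or (horizontal distance between handle2 and cradle4_seat below 0.02 m and distance between handle2 and cradle4_seat below 0.03 m and value of joint cradle4 above 0.12 rad)) and contact force between the fingers and handle2 below 0.1 N and ((horizontal distance between handle3 and cradle1_seat below 0.02 m and distance between handle3 and cradle1_seat below 0.03 m and value of joint cradle1 above 0.12 rad) or (horizontal distance between handle3 and cradle2_seat below 0.02 m and distance between handle3 and cradle2_seat below 0.03 m and value of joint cradle2 above 0.12 rad) or (horizontal distance between handle3 and cradle3_seat below 0.02 m and distance between handle3 and cradle3_seat below 0.03 m and value of joint cradle3 above 0.12 rad) or (horizontal distance between handle3 and cradle4_seat below 0.02 m and distance between handle3 and cradle4_seat below 0.03 m and value of joint cradle4 above 0.12 rad)) and contact force between the fingers and handle3 below 0.1 N and ((horizontal distance between handle4 and cradle1_seat below 0.02 m and distance between handle4 and cradle1_seat below 0.03 m and value of joint cradle1 above 0.12 rad) or (horizontal distance between handle4 and cradle2_seat below 0.02 m and distance between handle4 and cradle2_seat below 0.03 m and value of joint cradle2 above 0.12 rad) or (horizontal distance between handle4 and cradle3_seat below 0.02 m and distance between handle4 and cradle3_seat below 0.03 m and value of joint cradle3 above 0.12 rad) or (horizontal distance between handle4 and cradle4_seat below 0.02 m and distance between handle4 and cradle4_seat below 0.03 m and value of joint cradle4 above 0.12 rad)) and contact force between the fingers and handle4 below 0.1 N), for 0.3 s.
At the end, for the whole second after the job is handed in: the stone lies flat in its tray (centres within 30 mm); each handle lies in a cradle (middle within 20 mm of the seat's middle) that is tipped more than 0.12 rad down on the rail side; all released and at rest (all of step 5 and all of step 6); the robot touches nothing.
It fails at once if a cradle rests tipped backward (more than 0.12 rad) while the fingers touch nothing: a handle was let go the wrong way round (contact force between the fingers and anything else below 0.1 N and ((value of joint cradle1 below -0.12 rad and velocity of joint cradle1 between -0.02 and 0.02 rad/s) or (value of joint cradle2 below -0.12 rad and velocity of joint cradle2 between -0.02 and 0.02 rad/s) or (value of joint cradle3 below -0.12 rad and velocity of joint cradle3 between -0.02 and 0.02 rad/s) or (value of joint cradle4 below -0.12 rad and velocity of joint cradle4 between -0.02 and 0.02 rad/s))).
It fails at once if the can, pan, screw tub or glass was moved more than 30 mm (distance of any of can, pan, screwtub, glass from where it was at the start of the episode above 0.03 m).
Of handle1, handle2, handle3, handle4 only 3 to 4 are there at a start; the rules pass over those that are not, and their reading is None.
At some moment in a run one of stone may be knocked a few centimetres aside while the robot is not near it.
Once in a run the grip may slacken for a moment while it holds something.
It also fails if it takes over 210 s, if anything falls off the work surface, if the arm or the gripper's body presses on something with over 40 N, if the wrist force passes 120 N, or if a joint passes its speed limit or range.

## Robot

A 6-joint arm with a two-finger parallel gripper is mounted at the origin on the work surface. World frame = base frame: x ahead of the robot, y to its left, z up, the work surface at z = 0. Lengths are in mm, angles in rad, forces in N, time in s.
With the tool pointing down it reaches from about 400 to 925 mm from the base axis. Payload 12.5 kg.
Tool frame: the origin (TCP) lies midway between the tips of the shut fingers; the grasp point (between the pads) lies 19 mm behind it; z points along the fingers, y is the line along which they close (so a half turn about z gives the same grasp; the last joint's range is limited). The gripper opens to 95 mm and grips with 3 to 60 N. Pads are 20 mm wide; open, the fingers measure 119 mm over their backs; the gripper's body (75 mm by 180 mm) begins 59 mm behind the grasp point.
Start: joints at [-1.324, 0.491, 1.559, -0, 1.092, -0.106], TCP at [215.978, -586.518, 185.661] pointing down, gripper open.
Joint ranges: [-3.1, 3.1], [-0.84, 2.19], [0.05, 2.79], [-1.13, 4.28], [0.06, 2.93], [-2.69, 2.69]. Speed limits (rad/s): [2.22, 2.22, 2.79, 3.14, 3.14, 3.14].

## Interface

Orientations are given as [roll, pitch, yaw] about the fixed x, y, z axes, in that order (R = Rz(yaw) Ry(pitch) Rx(roll)).
In Python, from cell import readout, eyes, env gives the robot as it stands.
- The arm moves only by the tool move_arm, never from a script. Its argument "plan" is a list of rows, each a list of 3 entries, a list of its own where there are three numbers: the turn, a rotation vector about the tool's x, y, z in degrees, then the shift along the tool's x, y, z in m, then the gripper command: -1 is shut, 1 is fully open, values between are in proportion. In form: [[[ax, ay, az], [x, y, z], jaw], ...]. A call has 1 to 5 rows; each row is the pose to reach, as a shift and turn from the pose commanded when the call began, along the tool's axes at that moment; what a row does not reach only later rows make up. A row lasts 1/8 s, in which the tool goes at most 62.5 mm and 10.7 degrees, less where a joint would pass 70% of its speed; a pose out of reach is approached as far as the arm can. A call with a gripper value outside its range is refused whole. The fingers move at their own pace and stop on an object; the grip force is fixed at half the most. Time passes only in rows, so rows that repeat a pose let the fingers close. It gives the time, the measured TCP pose, the force, the opening and the grip force at its end, in the units of the state.
- readout.state(): the state, without advancing time (a new reading comes with each control period).
- eyes.read_camera(name): name is "scene" or "top" or "wrist"; returns a dict with "img" (400x640x3 uint8, red, green, blue), "K" (3x3 intrinsics, pixels), "dist" ([k1, k2, p1, p2, k3] as OpenCV has them; the pictures are not rectified), "extrinsics" (4x4, takes a point from camera to world coordinates). Camera axes: x right, y up, looking along -z (the intrinsics and any distortion apply to the point x, -y, -z); pixel columns grow to the right and rows downward; lengths in mm; the calibration is good to about 2 mm. A picture is of the moment at which its call begins. There is no depth.
- env.job_done(): hands the job in; it is judged then, once.
Trained networks look in a picture, given as the dict that the camera call returned (one of the last four; its "shot" number tells which), for a name from the list of things; names that differ only in an ending like _2 or _b are one class to them, and where a whole thing is asked for, a point or a joint stands for the part that bears it (a point fixed in the world has none). Each returns a list of dicts, best first, with "score" (0 to 1); they miss things now and then, are a little off and sometimes report something else, mostly with a low value. They report only what shows in the picture. A call takes as long as a camera call.
- eyes.cut_out(picture, name): "mask" (400x640 bool, what is visible of it) and "uv" ([column, row] in pixels, amid what is visible of it).
The state is a dict: "t": time; "joints": joint angles; "qvel": joint speeds; "tau": joint torques, N m; "eef_pos": TCP position; "tcp_rot": TCP orientation; "ft_force": force on the tool from outside, world axes, zero at the start; "moment": the same for the moment, N m; "opening": opening from 0.0 (shut) to 1.0 (fully open); "grip_force": force on a finger pad.
Only numpy, scipy, OpenCV 4.12 (cv2) and the standard library are available. Lean on these libraries where they do the work, as an engineer would, in place of code of your own. Each camera call takes 0.05 s, during which the arm holds its last target. There are 200 camera calls.

## Working session

There is one attempt and no reset: what is moved stays moved. The work goes in short steps, Python scripts to look and compute and a tool call to move; the robot and the scene stay as the last step left them, time stands still between calls to the robot, and variables do not carry over. Pictures are saved under pics/ and viewed, at most 14 in all, crops included, and the job is handed in when it is done.

Besides the shell and the picture viewer there is one more tool, called after "Emit:" as a command line: name --argument value ..., lists and objects as JSON in quotes. move_arm: Moves the arm, as the interface text tells. Its arguments: {"type":"object","properties":{"plan":{"type":"array","items":{"type":"array"}}},"required":["plan"]}

```bash
ls; mkdir -p pics
python3 - <<'E'
from cell import readout, eyes, env
import cv2
print(readout.state())
for n in ("top","scene"):
    p=eyes.read_camera(n); cv2.imwrite(f"pics/{n}0.png",p["img"][:,:,::-1]); print(n,p["K"],p["dist"],p["extrinsics"])
    for o in ["stand","rail","stone","tray","cradle1","handle1","can","pan","screwtub","glass"]:
        print(o,[(round(d["score"],2),[round(float(x)) for x in d["uv"]],int(d["mask"].sum())) for d in eyes.cut_out(p,o)][:6])
E
```

```text
pics
{'t': 0.0, 'joints': array([-1.32360121e+00,  4.91575354e-01,  1.55946171e+00,  1.85197390e-06,
        1.09172933e+00, -1.05584803e-01]), 'qvel': array([-4.59757681e-04,  1.21548672e-03,  7.75140066e-05, -1.67194450e-03,
       -2.28593223e-03,  1.18669557e-03]), 'tau': array([-2.14311141e-03, -6.12648368e+01, -2.58183306e+01,  6.92420430e-02,
        4.83196741e-02, -1.18331259e-04]), 'eef_pos': array([ 215.90136828, -586.21429069,  185.04774611]), 'tcp_rot': array([-3.14042562e+00, -1.25332235e-04,  3.52778994e-01]), 'ft_force': array([ 0.22817502,  0.73531427, -0.28587446]), 'moment': array([ 0.01600773,  0.0129172 , -0.00992678]), 'grip_force': 0.0, 'opening': 1.0007398611615599}
top [[493.41940706   0.         319.38443101]
 [  0.         493.41940706 199.35886973]
 [  0.           0.           1.        ]] [-0.11053177  0.          0.          0.          0.        ] [[ 3.85674170e-03  9.95790711e-01 -9.15750231e-02  3.96474110e+02]
 [-9.99962099e-01  4.55522572e-03  7.41966436e-03 -1.63859674e+01]
 [ 7.80557775e-03  9.15429366e-02  9.95770538e-01  1.53044973e+03]
 [ 0.00
[... 919 characters left out ...]
534779e+03]
 [ 0.00000000e+00  0.00000000e+00  0.00000000e+00  1.00000000e+00]]
stand [(0.91, [353, 244], 9728), (0.31, [297, 168], 351)]
rail [(0.64, [253, 183], 246), (0.6, [379, 213], 789), (0.33, [343, 232], 391)]
stone [(0.49, [255, 181], 268)]
tray [(0.86, [253, 190], 454), (0.56, [472, 265], 1857), (0.31, [307, 177], 344)]
cradle1 [(0.97, [346, 228], 472), (0.9, [377, 257], 579), (0.61, [357, 244], 515), (0.57, [325, 217], 480)]
handle1 [(0.77, [310, 176], 356), (0.63, [298, 169], 325), (0.53, [264, 145], 257)]
can [(0.9, [208, 148], 655), (0.39, [263, 145], 276)]
pan [(0.9, [474, 268], 1860)]
screwtub [(0.83, [234, 116], 1617)]
glass [(0.61, [432, 312], 520), (0.19, [256, 191], 389)]
```

```bash
cat > h.py <<'E'
from cell import readout, eyes, env
import numpy as np, cv2
from scipy.spatial.transform import Rotation as R
def ray(p,uv,z):
    n=cv2.undistortPoints(np.array(uv,float).reshape(-1,1,2),np.array(p["K"]),np.array(p["dist"])).reshape(-1,2)
    E=np.array(p["extrinsics"]); d=np.c_[n[:,0],-n[:,1],-np.ones(len(n))]@E[:3,:3].T
    return E[:3,3]+d*((z-E[2,3])/d[:,2])[:,None]
def proj(p,P):
    E=np.array(p["extrinsics"]); c=(np.atleast_2d(P)-E[:3,3])@E[:3,:3]
    c=c*[1,-1,-1]; return cv2.projectPoints(c,np.zeros(3),np.zeros(3),np.array(p["K"]),np.array(p["dist"]))[0].reshape(-1,2)
def rect(p,m,z):
    "mask -> min area rect in world plane z: centre, sizes, yaw of long side"
    v,u=np.nonzero(m); P=ray(p,np.c_[u,v],z)[:,:2].astype(np.float32)
    (c,(w,h),a)=cv2.minAreaRect(P)
    if w<h: w,h,a=h,w,a+90
    a=(a+90)%180-90
    return np.round(c,1),round(w),round(h),round(a,1)
def rel(x,y,z,yawdeg):
    "command from now to TCP x,y,z pointing down with tool-x yaw: tool shift (m) and turn (deg)"
    s=readout.state(); q=R.from_euler('xyz',s["tcp_rot"])
    sh=q.inv().apply(np.array([x,y,z])-s["eef_pos"])/1000
    t=(q.inv()*R.from_euler('xyz',[np.pi,0,np.radians(yawdeg)])).as_rotvec(degrees=True)
    return np.round(t,2),np.round(sh,4)
E
python3 - <<'E'
from h import *
p=eyes.read_camera("top")
Z=dict(stand=12,rail=64,stone=46,tray=9,cradle1=80,handle1=28,can=170,pan=60,screwtub=60,glass=70)
for o,z in Z.items():
    for d in eyes.cut_out(p,o): print(o,round(d["score"],2),rect(p,d["mask"],z))
q=eyes.read_camera("wrist"); cv2.imwrite("pics/w0.png",q["img"][:,:,::-1])
im=cv2.resize(p["img"][120:280,100:540,::-1],(800,291),interpolation=cv2.INTER_CUBIC); cv2.imwrite("pics/t1.png",im)
E
```

```text
stand 0.73 (array([575.7, 140.2]), 341, 322, 88.8)
rail 0.26 (array([595.4, 104.5]), 158, 37, -0.8)
stone 0.6 (array([ 619.4, -265.5]), 71, 34, -89.6)
tray 0.55 (array([ 624.4, -265. ]), 115, 84, 81.3)
tray 0.26 (array([ 436.2, -566.2]), 188, 157, 79.5)
cradle1 0.96 (array([594.4, 248. ]), 153, 37, -1.6)
cradle1 0.93 (array([592.2,  31.9]), 159, 36, -1.1)
cradle1 0.79 (array([593.2, 176. ]), 162, 39, -0.4)
cradle1 0.63 (array([593.3, 101.6]), 156, 39, -1.1)
handle1 0.94 (array([ 475.1, -140. ]), 135, 25, -3.7)
handle1 0.7 (array([ 467.9, -377.2]), 141, 30, 17.9)
handle1 0.61 (array([ 462.5, -211.8]), 141, 27, -9.8)
handle1 0.21 (array([604.4, 257.4]), 165, 44, -1.4)
can 0.78 (array([ 660.2, -409.5]), 94, 45, -55.4)
pan 0.74 (array([431.2, 471.6]), 145, 144, -89.3)
pan 0.7 (array([ 461.5, -207.6]), 137, 26, -9.2)
screwtub 0.68 (array([ 437. , -546.3]), 178, 152, 79.5)
glass 0.68 (array([628.3, 460.9]), 78, 62, 46.3)
```

View pics/t1.png

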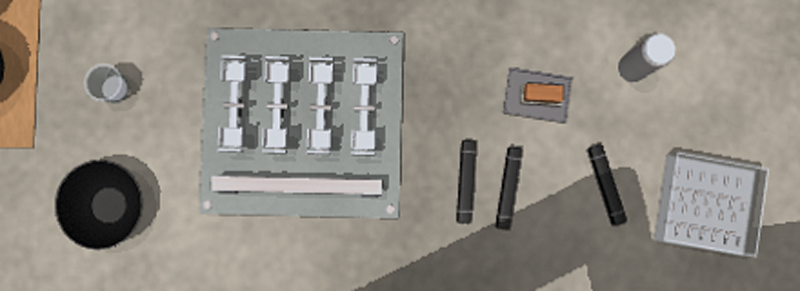

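View pics/scene0.png

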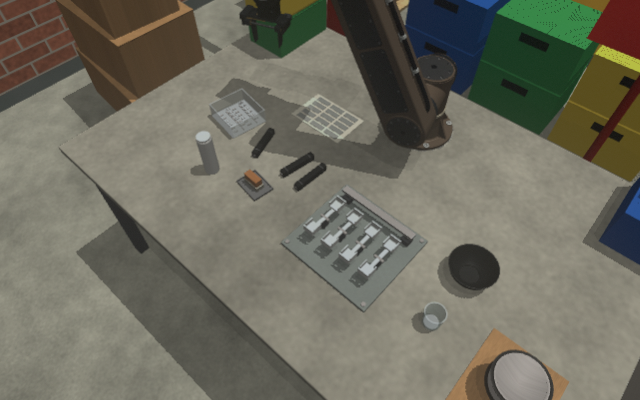

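Top crop: stand with four empty cradles and the rail below them, around (297,185). The stone sits in its tray at about (543,93). There are three handles, at (467,180), (510,187) and (607,184). The scene view also shows three handles, so the fourth is absent. Next I move above the stone.

Emit:
move_arm --plan '[[[0, 0, 10], [0.06, -0.02, -0.005], 1], [[0, 0, 20.2], [0.12, -0.04, -0.01], 1], [[0, 0, 20.2], [0.18, -0.06, -0.015], 1], [[0, 0, 20.2], [0.245, -0.081, -0.015], 1], [[0, 0, 20.2], [0.245, -0.081, -0.015], 1]]'

```text
t: 2.33
eef_pos: [420.4, -423.4, 200.8]
tcp_rot: [3.142, -0.0, 0.004]
ft_force: [0.3, -1.3, -0.2]
opening: 1.002
grip_force: 0.0
```

Emit:
move_arm --plan '[[[0, 0, 0], [0.05, -0.04, 0], 1], [[0, 0, 0], [0.1, -0.08, 0], 1], [[0, 0, 0], [0.15, -0.12, 0], 1], [[0, 0, 0], [0.202, -0.16, -0.01], 1], [[0, 0, 0], [0.202, -0.16, -0.01], 1]]'

```text
t: 2.95
eef_pos: [622.0, -263.9, 210.6]
tcp_rot: [3.141, -0.001, 0.003]
ft_force: [-0.6, -0.2, -1.1]
opening: 0.999
grip_force: 0.0
```

Run:
```python
from h import *
s=readout.state(); print(s["t"],s["eef_pos"],s["tcp_rot"])
q=eyes.read_camera("wrist"); cv2.imwrite("pics/w1.png",q["img"][:,:,::-1]); print(np.round(q["extrinsics"],2))
for o,z in (("stone",46),("tray",9)):
    for d in eyes.cut_out(q,o): print(o,round(d["score"],2),d["uv"],rect(q,d["mask"],z))
p=eyes.read_camera("top")
for o,z in (("rail",64),("can",170)):
    for d in eyes.cut_out(p,o): print(o,round(d["score"],2),d["uv"],rect(p,d["mask"],z))
```

```text
2.95 [ 622.03641063 -263.90829047  210.6464741 ] [ 3.14132747e+00 -7.42119792e-04  3.31222163e-03]
[[ 0.0000e+00  9.7000e-01  2.4000e-01  6.9046e+02]
 [-1.0000e+00  0.0000e+00  0.0000e+00 -2.6396e+02]
 [-0.0000e+00 -2.4000e-01  9.7000e-01  4.0998e+02]
 [ 0.0000e+00  0.0000e+00  0.0000e+00  1.0000e+00]]
stone 0.83 [321.8, 171.1] (array([ 627.9, -267.9]), 66, 36, 86.2)
stone 0.29 [225.4, 312.7] (array([ 489.9, -149.1]), 127, 28, -4.3)
tray 0.7 [313.5, 154.8] (array([ 625.9, -264.7]), 113, 82, 81.3)
rail 0.95 [257.5, 222.2] (array([464.6, 142.1]), 278, 27, 88.5)
```

View pics/w1.png

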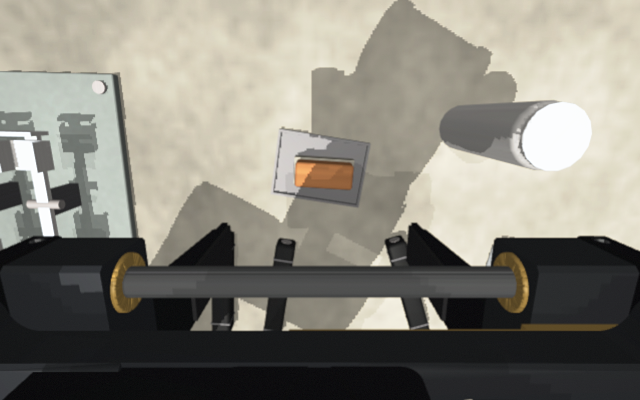

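```bash
cat >> h.py <<'E'
def orange(p,box):
    hsv=cv2.cvtColor(p["img"],cv2.COLOR_RGB2HSV); m=((hsv[...,0]<20)&(hsv[...,1]>120)&(hsv[...,2]>60)); b=np.zeros_like(m); b[box[1]:box[3],box[0]:box[2]]=1
    return m&b
E
python3 - <<'E'
from h import *
q=eyes.read_camera("wrist"); m=orange(q,(280,130,370,210))
print("w",rect(q,m,46))
for u in range(296,354,8):
    v=np.nonzero(m[:,u])[0]
    if len(v): print(u,v.min(),v.max(),ray(q,[[u,v.max()+.5],[u,v.min()-.5]],46)[:,:2].round(1).tolist(), q["img"][v.min():v.max():3,u].tolist() if u==320 else "")
p=eyes.read_camera("top"); m=orange(p,(370,150,430,195)); print("t",rect(p,m,46),m.sum())
E
```

```text
w (array([ 624.8, -269.1]), 63, 29, 86.4)
296 158 182 [[612.4, -241.8], [640.2, -242.3]] 
304 158 183 [[611.3, -250.6], [640.2, -251.0]] 
312 158 183 [[611.3, -259.5], [640.1, -259.7]] 
320 159 184 [[610.1, -268.4], [639.0, -268.4]] [[86, 56, 36], [156, 103, 63], [156, 103, 64], [169, 113, 70], [168, 112, 69], [164, 108, 67], [167, 112, 69], [148, 99, 61], [143, 95, 58]]
328 159 184 [[610.1, -277.2], [639.0, -277.1]] 
336 160 185 [[608.9, -286.1], [637.9, -285.8]] 
344 160 185 [[608.9, -295.0], [637.9, -294.5]] Traceback (most recent call last):
  File "<stdin>", line 7, in <module>
  File "h.py", line 13, in rect
    v,u=np.nonzero(m); P=ray(p,np.c_[u,v],z)[:,:2].astype(np.float32)
                         ~~~^^^^^^^^^^^^^^^^
  File "h.py", line 5, in ray
    n=cv2.undistortPoints(np.array(uv,float).reshape(-1,1,2),np.array(p["K"]),np.array(p["dist"])).reshape(-1,2)
      ~~~~~~~~~~~~~~~~~~~^^^^^^^^^^^^^^^^^^^^^^^^^^^^^^^^^^^^^^^^^^^^^^^^^^^^^^^^^^^^^^^^^^^^^^^^^
cv2.error: OpenCV(4.12.0) /io/opencv/modules/calib3d/src/undistort.dispatch.cpp:347: error: (-215:Assertion failed) CV_IS_MAT(_src) && CV_IS_MAT(_dst) && (_src->rows == 1 || _src->cols == 1) && (_dst->rows == 1 || _dst->cols == 1) && _src->cols + _src->rows - 1 == _dst->rows + _dst->cols - 1 && (CV_MAT_TYPE(_src->type) == CV_32FC2 || CV_MAT_TYPE(_src->type) == CV_64FC2) && (CV_MAT_TYPE(_dst->type) == CV_32FC2 || CV_MAT_TYPE(_dst->type) == CV_64FC2) in function 'cvUndistortPointsInternal'
```

Emit:
move_arm --plan '[[[0, 0, 3.6], [0.0025, 0.0045, 0.05], 1], [[0, 0, 3.6], [0.0025, 0.0045, 0.1], 1], [[0, 0, 3.6], [0.0025, 0.0045, 0.14], 1], [[0, 0, 3.6], [0.0025, 0.0045, 0.17], 1], [[0, 0, 3.6], [0.0025, 0.0045, 0.186], 1]]'

```text
t: 3.98
eef_pos: [621.5, -270.7, 23.2]
tcp_rot: [-3.141, 0.002, -0.064]
ft_force: [-0.3, -0.2, 0.4]
opening: 0.999
grip_force: 0.0
```

Emit:
move_arm --plan '[[[0, 0, 0], [0, 0, 0], 1], [[0, 0, 0], [0, 0, 0], -1], [[0, 0, 0], [0, 0, 0], -1], [[0, 0, 0], [0, 0, 0], -1], [[0, 0, 0], [0, 0, 0], -1]]'

```text
t: 4.6
eef_pos: [622.5, -270.3, 25.0]
tcp_rot: [3.141, -0.0, -0.063]
ft_force: [0.4, 0.3, -1.0]
opening: 0.635
grip_force: 0.0
```

Emit:
move_arm --plan '[[[0, 0, 0], [0, 0, 0], -1], [[0, 0, 0], [0, 0, -0.01], -1], [[0, 0, 0], [0, 0, -0.03], -1], [[0, 0, 0], [0, 0, -0.08], -1], [[0, 0, 0], [0, 0, -0.1], -1]]'

```text
t: 5.22
eef_pos: [623.4, -270.8, 129.2]
tcp_rot: [3.139, -0.004, -0.063]
ft_force: [0.4, -0.9, -0.2]
opening: 0.109
grip_force: 0.0
```

Run:
```python
from h import *
s=readout.state(); print(s)
q=eyes.read_camera("wrist"); cv2.imwrite("pics/w2.png",q["img"][:,:,::-1])
p=eyes.read_camera("top")
d=eyes.cut_out(p,"rail")[0]; print(d["score"],rect(p,d["mask"],64))
v,u=np.nonzero(d["mask"]); P=ray(p,np.c_[u,v],64); print(P.mean(0),P[P[:,1]>240].mean(0),P[P[:,1]<40].mean(0),P[:,1].min(),P[:,1].max())
for c in (-140,140):
  x,y=464.6+c*np.sin(np.radians(1.4)),142.1+c
```

```text
{'t': 5.225, 'joints': array([-5.06941119e-01,  6.20927002e-01,  1.47669576e+00, -2.45951662e-05,
        1.03898696e+00,  1.12646670e+00]), 'qvel': array([-0.0008949 , -0.14264653, -0.11601387,  0.00165274,  0.29099488,
       -0.00089099]), 'tau': array([ 5.71316283e-02, -6.90113711e+01, -2.52245021e+01,  6.05932251e-02,
       -2.23382986e-01, -6.01904958e-04]), 'eef_pos': array([ 623.40567989, -270.83509618,  129.2016332 ]), 'tcp_rot': array([ 3.13943151, -0.00448995, -0.06259422]), 'ft_force': array([ 0.42355023, -0.86252597, -0.17588636]), 'moment': array([ 0.01700411, -0.01565598,  0.02555724]), 'grip_force': 0.0, 'opening': 0.10929634936354714}
0.64 (array([465.5, 189.8]), 177, 23, 88.8)
[465.32770765 189.04791682  64.        ] [466.73230773 258.03508644  64.        ] [nan nan nan] 101.45628573907075 277.95461365286866<stdin>:6: RuntimeWarning: Mean of empty slice.
  ret = um.true_divide(
```

View pics/w2.png

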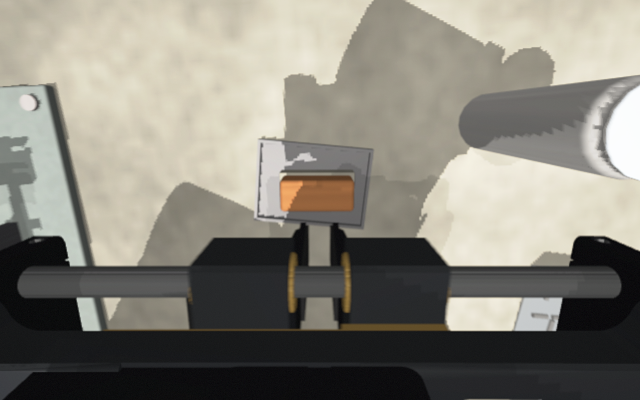

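Run:
```python
from h import *
q=eyes.read_camera("wrist"); s=readout.state(); print(s["eef_pos"],s["opening"])
print(proj(q,s["eef_pos"]), proj(q,s["eef_pos"]-[0,0,-19]),proj(q,[[624,-269,49]]))
m=orange(q,(250,150,380,222))
print("w",rect(q,m,49))
d=eyes.cut_out(q,"stone")[0]; print(d["score"],rect(q,d["mask"],49))
p=eyes.read_camera("top");
for d in eyes.cut_out(p,"stone")+eyes.cut_out(p,"tray"): print(d["score"],rect(p,d["mask"],46),d["uv"])
```

```text
[ 622.26566365 -270.26389648  125.12950626] 0.012601018395437999
[[318.36336238 225.74872284]] [[318.32804739 236.44310156]] [[316.84618595 194.87572924]]
w (array([ 626.3, -269.3]), 62, 30, 86.4)
0.83 (array([ 628.9, -268.9]), 64, 36, 86.4)
0.68 (array([465. , 193.7]), 182, 27, -89.7) [245.8, 221.9]
0.61 (array([ 605.2, -210.1]), 43, 21, -0.5) [375.5, 173.0]
0.42 (array([570.7, 136.8]), 334, 314, 88.9) [254.5, 178.9]
```

Emit:
move_arm --plan '[[[0, 0, 0], [0.002, 0, 0], 1], [[0, 0, 0], [0.002, 0, 0], 1], [[0, 0, 0], [0.002, 0, 0], 1], [[0, 0, 0], [0.002, 0, 0], 1], [[0, 0, 0], [0.002, 0, 0], 1]]'

```text
t: 6.25
eef_pos: [624.3, -270.4, 124.7]
tcp_rot: [3.142, -0.0, -0.063]
ft_force: [0.4, -0.3, -0.4]
opening: 0.472
grip_force: 0.0
```

Emit:
move_arm --plan '[[[0, 0, 0], [0, 0, 0], 1], [[0, 0, 0], [0, 0, 0], 1], [[0, 0, 0], [0, 0, 0], 1], [[0, 0, 0], [0, 0, 0.01], 1], [[0, 0, 0], [0, 0, 0.04], 1]]'

```text
t: 6.88
eef_pos: [625.0, -270.8, 85.0]
tcp_rot: [3.14, -0.002, -0.063]
ft_force: [0.7, -0.1, -0.1]
opening: 0.976
grip_force: 0.0
```

Emit:
move_arm --plan '[[[0, 0, 0], [0, 0, 0.03], 1], [[0, 0, 0], [0, 0, 0.05], 1], [[0, 0, 0], [0, 0, 0.06], 1], [[0, 0, 0], [0, 0, 0.06], 1], [[0, 0, 0], [0, 0, 0.06], 1]]'

```text
t: 7.5
eef_pos: [624.9, -270.7, 25.6]
tcp_rot: [3.141, -0.001, -0.063]
ft_force: [0.7, 0.7, -0.3]
opening: 0.998
grip_force: 0.0
```

Emit:
move_arm --plan '[[[0, 0, 0], [0, 0, 0], -1], [[0, 0, 0], [0, 0, 0], -1], [[0, 0, 0], [0, 0, 0], -1], [[0, 0, 0], [0, 0, 0], -1], [[0, 0, 0], [0, 0, 0], -1]]'

```text
t: 8.12
eef_pos: [624.4, -270.4, 24.6]
tcp_rot: [3.141, -0.0, -0.063]
ft_force: [-0.3, -0.4, -0.3]
opening: 0.53
grip_force: 0.0
```

Emit:
move_arm --plan '[[[0, 0, 0], [0, 0, 0], -1], [[0, 0, 0], [0, 0, 0], -1], [[0, 0, 0], [0, 0, 0], -1], [[0, 0, 0], [0, 0, 0], -1], [[0, 0, 0], [0, 0, 0], -1]]'

```text
t: 8.75
eef_pos: [624.4, -270.5, 24.6]
tcp_rot: [3.141, -0.0, -0.063]
ft_force: [1.1, -0.8, -0.5]
opening: 0.028
grip_force: 0.0
```

Run:
```python
from h import *
q=eyes.read_camera("wrist"); cv2.imwrite("pics/w3.png",q["img"][:,:,::-1])
p=eyes.read_camera("scene"); u,v=proj(p,[625,-270,30])[0].astype(int); print(u,v)
cv2.imwrite("pics/s3.png",cv2.resize(p["img"][v-60:v+60,u-80:u+80,::-1],(800,600)))
```

```text
251 179
```

View pics/w3.png

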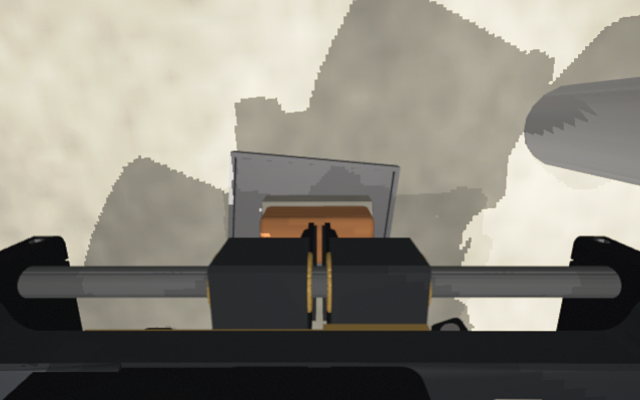

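View pics/s3.png

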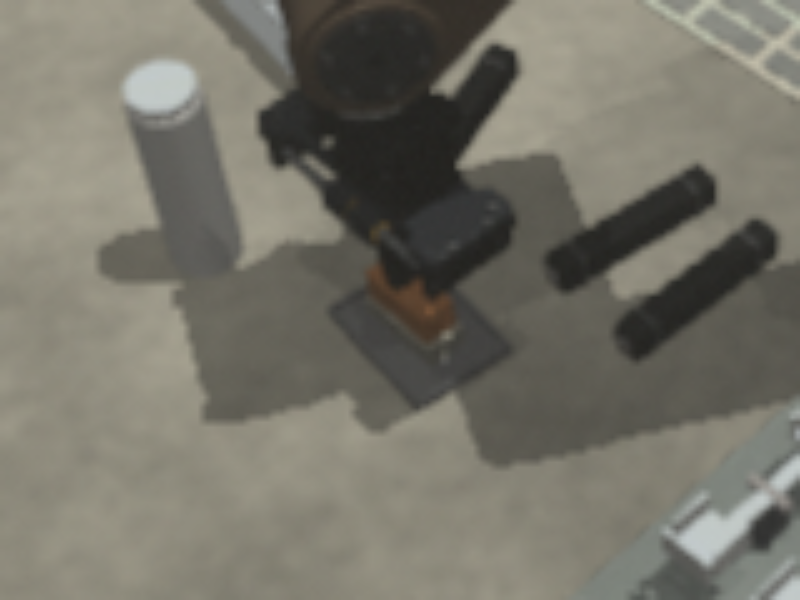

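Run:
```python
from h import *
q=eyes.read_camera("wrist"); 
for r in (197,205,207,218,222,228,236): print(r,*[ray(q,[[318,r]],z)[0][:2].round(1) for z in (3,21,35,49)])
print(proj(q,[[635,-270,25],[635,-270,49],[635,-270,60],[638.5,-300,49],[638.5,-300,21],[638.5,-237,49],[638.5,-237,21],[641,-269,3],[610,-269,49]]).round(0))
print(q["img"][195:240:2,285].tolist())
```

```text
197 [ 637.4 -270.7] [ 642.  -271.1] [ 645.5 -271.4] [ 649.  -271.6]
205 [ 631.8 -270.4] [ 636.8 -270.8] [ 640.6 -271.1] [ 644.5 -271.4]
207 [ 630.4 -270.3] [ 635.5 -270.7] [ 639.4 -271. ] [ 643.4 -271.3]
218 [ 622.5 -269.8] [ 628.2 -270.2] [ 632.7 -270.6] [ 637.2 -270.9]
222 [ 619.6 -269.6] [ 625.6 -270. ] [ 630.2 -270.4] [ 634.9 -270.7]
228 [ 615.2 -269.3] [ 621.6 -269.8] [ 626.5 -270.2] [ 631.4 -270.5]
236 [ 609.3 -268.9] [ 616.1 -269.4] [ 621.4 -269.8] [ 626.7 -270.2]
[[317. 210.]
 [317. 222.]
 [316. 229.]
 [371. 212.]
 [364. 200.]
 [256. 219.]
 [264. 206.]
 [315. 192.]
 [318. 264.]]
[[101, 98, 94], [85, 83, 75], [84, 82, 74], [105, 102, 92], [141, 138, 124], [135, 129, 114], [93, 64, 41], [92, 62, 40], [92, 63, 40], [92, 62, 38], [92, 62, 39], [97, 65, 41], [125, 83, 52], [135, 90, 57], [141, 94, 59], [142, 94, 59], [144, 95, 60], [148, 98, 61], [153, 102, 64], [155, 103, 64], [159, 106, 66], [114, 76, 49], [23, 25, 27]]
```

The picture shows the shut fingers sticking out of the top of the wooden grip at (318,222). They passed through the grip without touching it, so only the sole may be solid. I'll rise, open, and close lower, on the sole.

Emit:
move_arm --plan '[[[0, 0, 0], [0, 0, -0.02], 1], [[0, 0, 0], [0, 0, -0.05], 1], [[0, 0, 0], [0, 0, -0.05], 1], [[0, 0, 0], [0, 0, -0.05], 1], [[0, 0, 0], [0, 0, -0.05], 1]]'

```text
t: 9.52
eef_pos: [624.0, -270.2, 74.0]
tcp_rot: [-3.141, 0.001, -0.063]
ft_force: [-0.5, -0.2, -0.8]
opening: 0.471
grip_force: 0.0
```

Emit:
move_arm --plan '[[[0, 0, 0], [0, 0, 0], 1], [[0, 0, 0], [0, 0, 0], 1], [[0, 0, 0], [0, 0, 0], 1], [[0, 0, 0], [0, 0, 0], 1], [[0, 0, 0], [0, 0, 0.01], 1]]'

```text
t: 10.15
eef_pos: [624.7, -270.6, 64.9]
tcp_rot: [3.141, -0.001, -0.063]
ft_force: [-0.7, -0.4, 0.1]
opening: 0.976
grip_force: 0.0
```

Run:
```python
from h import *
q=eyes.read_camera("wrist"); s=readout.state(); print(s["eef_pos"],s["opening"])
m=orange(q,(200,130,420,232)); print("w",rect(q,m,49), np.nonzero(m)[0].min(),np.nonzero(m)[0].max())
```

```text
[ 623.85713967 -270.20391701   62.9356342 ] 0.9891340441506087
w (array([ 628.8, -269.5]), 62, 27, 86.4) 193 231
```

Emit:
move_arm --plan '[[[0, 0, 0], [0.001, -0.001, 0.03], 1], [[0, 0, 0], [0.001, -0.001, 0.045], 1], [[0, 0, 0], [0.001, -0.001, 0.05], 1], [[0, 0, 0], [0.001, -0.001, 0.05], -1], [[0, 0, 0], [0.001, -0.001, 0.05], -1]]'

```text
t: 10.82
eef_pos: [625.8, -269.7, 15.5]
tcp_rot: [3.141, -0.001, -0.063]
ft_force: [-0.0, -0.5, -0.1]
opening: 0.844
grip_force: 0.0
```

Emit:
move_arm --plan '[[[0, 0, 0], [0, 0, 0], -1], [[0, 0, 0], [0, 0, 0], -1], [[0, 0, 0], [0, 0, 0], -1], [[0, 0, 0], [0, 0, 0], -1], [[0, 0, 0], [0, 0, 0], -1]]'

```text
t: 11.45
eef_pos: [625.6, -269.6, 15.1]
tcp_rot: [3.141, -0.001, -0.063]
ft_force: [-1.2, 0.2, 5.9]
opening: 0.669
grip_force: 30.0
```

Emit:
move_arm --plan '[[[0, 0, 0], [0, 0, -0.01], -1], [[0, 0, 0], [0, 0, -0.04], -1], [[0, 0, 0], [0, 0, -0.08], -1], [[0, 0, 0], [0, 0, -0.12], -1], [[0, 0, 0], [0, 0, -0.12], -1]]'

```text
t: 12.08
eef_pos: [626.6, -270.1, 138.2]
tcp_rot: [3.139, -0.005, -0.063]
ft_force: [-0.6, -0.0, -2.4]
opening: 0.669
grip_force: 30.0
```

Run:
```python
from h import *
q=eyes.read_camera("wrist"); s=readout.state(); print(s["eef_pos"],s["opening"],s["grip_force"],s["ft_force"])
m=orange(q,(200,130,420,232)); print(rect(q,m,34+124.), m.sum())
cv2.imwrite("pics/w4.png",q["img"][120:360,160:480,::-1])
```

```text
[ 625.69577358 -269.63375282  135.94934089] 0.6691942805151058 29.999766647815704 [ 0.7059036  -0.73528542 -1.43416211]
(array([ 635.4, -270.8]), 68, 11, 86.3) 2132
```

View pics/w4.png

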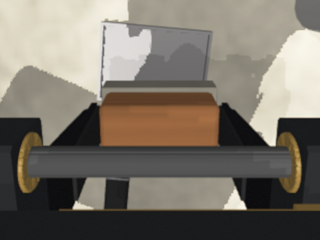

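Emit:
move_arm --plan '[[[0, 0, 0], [-0.02, -0.05, 0], -1], [[0, 0, 0], [-0.04, -0.105, 0], -1], [[0, 0, 0], [-0.06, -0.16, 0], -1], [[0, 0, 0], [-0.08, -0.215, 0], -1], [[0, 0, 0], [-0.1, -0.27, 0], -1]]'

```text
t: 12.75
eef_pos: [541.0, 7.9, 133.4]
tcp_rot: [-3.142, 0.002, -0.063]
ft_force: [1.3, -0.1, -1.6]
opening: 0.669
grip_force: 30.0
```

Emit:
move_arm --plan '[[[0, 0, 0], [-0.02, -0.05, 0], -1], [[0, 0, -1], [-0.045, -0.11, 0], -1], [[0, 0, -2.1], [-0.07, -0.17, 0], -1], [[0, 0, -2.1], [-0.09, -0.215, 0], -1], [[0, 0, -2.1], [-0.0904, -0.2336, 0], -1]]'

```text
t: 13.38
eef_pos: [464.9, 247.1, 133.6]
tcp_rot: [3.141, 0.002, -0.023]
ft_force: [0.1, 0.2, -1.5]
opening: 0.668
grip_force: 30.0
```

Emit:
move_arm --plan '[[[0, 0, 0], [0, 0, 0], -1], [[0, 0, 0], [0, 0, 0.02], -1], [[0, 0, 0], [0, 0, 0.04], -1], [[0, 0, 0], [0, 0, 0.045], -1], [[0, 0, 0], [0, 0, 0.045], -1]]'

```text
t: 14.0
eef_pos: [467.2, 244.2, 89.5]
tcp_rot: [3.141, 0.001, -0.027]
ft_force: [-0.3, -0.6, -1.4]
opening: 0.666
grip_force: 30.0
```

Run:
```python
from h import *
s=readout.state(); print(s["eef_pos"],s["tcp_rot"],s["opening"],s["grip_force"],s["ft_force"])
p=eyes.read_camera("top")
m=orange(p,(150,150,330,260)); print(m.sum(),m.any() and rect(p,m,90+34.))
d=eyes.cut_out(p,"rail")
for e in d: print(e["score"],rect(p,e["mask"],64))
print(rel(467.3,245,73,-1.5))
```

```text
[467.22570912 244.15937617  89.49172813] [ 3.14118234e+00  5.96418335e-04 -2.71587322e-02] 0.6656900737756877 29.999820291996002 [-0.32052473 -0.62359397 -1.43183056]
4 (array([470. , 203.8]), 66, 5, -1.5)
0.9 (array([463.3,  86.7]), 173, 25, 87.8)
(array([-0.01, -0.04, -0.02]), array([-0.0001, -0.0003,  0.0171]))
```

Emit:
move_arm --plan '[[[0, 0, 0], [0, 0, 0.007], -1], [[0, 0, 0], [0, 0, 0.011], -1], [[0, 0, 0], [0, 0, 0.014], -1], [[0, 0, 0], [0, 0, 0.016], -1], [[0, 0, 0], [0, 0, 0.016], -1]]'

```text
t: 14.72
eef_pos: [466.8, 245.0, 73.6]
tcp_rot: [3.141, 0.0, -0.026]
ft_force: [-1.2, -0.1, 1.3]
opening: 0.666
grip_force: 30.0
```

Emit:
move_arm --plan '[[[0, 0, 0], [0, 0, 0.002], -1], [[0, 0, 0], [0, 0, 0.0035], -1], [[0, 0, 0], [0, 0, 0.0035], -1], [[0, 0, 0], [0, 0, 0.0035], -1]]'

```text
t: 15.22
eef_pos: [466.9, 245.0, 70.2]
tcp_rot: [3.142, -0.0, -0.026]
ft_force: [-2.2, -0.8, 4.2]
opening: 0.666
grip_force: 30.0
```

Emit:
move_arm --plan '[[[0, 0, 0], [0, 0.008, 0], -1], [[0, 0, 0], [0, 0.018, 0], -1], [[0, 0, 0], [0, 0.028, 0], -1], [[0, 0, 0], [0, 0.038, 0], -1], [[0, 0, 0], [0, 0.048, 0], -1]]'

```text
t: 15.85
eef_pos: [465.7, 196.3, 70.1]
tcp_rot: [3.142, -0.0, -0.026]
ft_force: [-0.4, 3.5, 4.5]
opening: 0.675
grip_force: 30.0
```

Emit:
move_arm --plan '[[[0, 0, 0], [0, 0.01, 0], -1], [[0, 0, 0], [0, 0.02, 0], -1], [[0, 0, 0], [0, 0.03, 0], -1], [[0, 0, 0], [0, 0.04, 0], -1], [[0, 0, 0], [0, 0.05, 0], -1]]'

```text
t: 16.48
eef_pos: [464.3, 146.4, 70.1]
tcp_rot: [3.141, 0.0, -0.026]
ft_force: [-0.5, 3.5, 4.3]
opening: 0.671
grip_force: 30.0
```

Emit:
move_arm --plan '[[[0, 0, 0], [0, 0.01, 0], -1], [[0, 0, 0], [0, 0.02, 0], -1], [[0, 0, 0], [0, 0.03, 0], -1], [[0, 0, 0], [0, 0.04, 0], -1], [[0, 0, 0], [0, 0.05, 0], -1]]'

```text
t: 17.1
eef_pos: [463.0, 96.4, 70.1]
tcp_rot: [3.141, 0.0, -0.026]
ft_force: [0.8, 2.8, 4.8]
opening: 0.668
grip_force: 30.0
```

Emit:
move_arm --plan '[[[0, 0, 0], [0, 0.01, 0], -1], [[0, 0, 0], [0, 0.02, 0], -1], [[0, 0, 0], [0, 0.03, 0], -1], [[0, 0, 0], [0, 0.04, 0], -1], [[0, 0, 0], [0, 0.05, 0], -1]]'

```text
t: 17.73
eef_pos: [461.7, 46.4, 70.1]
tcp_rot: [3.142, 0.0, -0.026]
ft_force: [0.5, 2.9, 4.4]
opening: 0.668
grip_force: 30.0
```

Emit:
move_arm --plan '[[[0, 0, 0], [0, 0.006, 0], -1], [[0, 0, 0], [0, 0.008, 0], -1], [[0, 0, 0], [0, 0.008, 0], -1], [[0, 0, 0], [0, 0.008, 0], -1], [[0, 0, 0], [0, 0.008, 0], -1]]'

```text
t: 18.35
eef_pos: [461.6, 39.0, 70.1]
tcp_rot: [3.141, 0.0, -0.026]
ft_force: [0.3, -3.7, 4.7]
opening: 0.671
grip_force: 30.0
```

Run:
```python
from h import *
s=readout.state(); print(s["eef_pos"],s["tcp_rot"],s["opening"],s["grip_force"],s["ft_force"])
q=eyes.read_camera("wrist"); cv2.imwrite("pics/w5.png",q["img"][120:360,160:480,::-1])
```

```text
[461.56837065  39.02449019  70.09991191] [ 3.14122871e+00  1.08220855e-07 -2.55872966e-02] 0.6712250160094525 30.000935196876526 [ 0.30455647 -3.70226025  4.66787982]
```

View pics/w5.png

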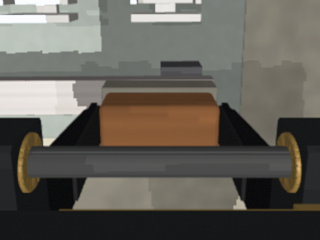

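Emit:
move_arm --plan '[[[0, 0, 0], [0, 0, -0.015], -1], [[0, 0, 0], [0, 0, -0.05], -1], [[0, 0, 0], [0.01, 0.02, -0.065], -1], [[0, 0, 0], [0.04, 0.06, -0.065], -1], [[0, 0, 0], [0.07, 0.11, -0.065], -1]]'

```text
t: 19.02
eef_pos: [529.2, -73.0, 135.1]
tcp_rot: [-3.141, 0.0, -0.024]
ft_force: [1.2, -0.2, -1.3]
opening: 0.668
grip_force: 30.0
```

Emit:
move_arm --plan '[[[0, 0, 1], [0.03, 0.05, 0], -1], [[0, 0, 2.5], [0.06, 0.1, 0], -1], [[0, 0, 2.5], [0.09, 0.15, 0], -1], [[0, 0, 2.5], [0.1024, 0.1906, 0], -1], [[0, 0, 2.5], [0.1024, 0.1906, 0], -1]]'

```text
t: 19.65
eef_pos: [625.9, -268.0, 133.5]
tcp_rot: [-3.141, 0.001, -0.072]
ft_force: [-0.0, 0.7, -1.0]
opening: 0.67
grip_force: 30.0
```

Emit:
move_arm --plan '[[[0, 0, 0], [0, 0, 0], -1], [[0, 0, 0], [0, 0, 0.04], -1], [[0, 0, 0], [0, 0, 0.08], -1], [[0, 0, 0], [0, 0, 0.1], -1], [[0, 0, 0], [0, 0, 0.1], -1]]'

```text
t: 20.27
eef_pos: [625.7, -264.9, 34.4]
tcp_rot: [-3.141, 0.002, -0.069]
ft_force: [-0.2, 0.9, -1.1]
opening: 0.667
grip_force: 30.0
```

Run:
```python
from h import *
s=readout.state(); print(s["t"],s["eef_pos"],s["tcp_rot"],s["opening"],s["grip_force"],s["ft_force"])
print(rel(626,-266,15.5,-4))
q=eyes.read_camera("wrist")
for d in eyes.cut_out(q,"tray"): print(d["score"],rect(q,d["mask"],9),d["uv"])
```

```text
20.275 [ 625.70651136 -264.88851559   34.36466761] [-3.14070857e+00  1.89048428e-03 -6.88383268e-02] 0.66672185985045 29.99974697828293 [-0.15131728  0.86183829 -1.07167716]
(array([-0.05,  0.11,  0.06]), array([0.0004, 0.0011, 0.0189]))
0.91 (array([ 637.8, -266.2]), 110, 57, 81.6) [313.3, 181.8]
```

Emit:
move_arm --plan '[[[0, 0, 0], [0, 0.001, 0.01], -1], [[0, 0, 0], [0, 0.001, 0.016], -1], [[0, 0, 0], [0, 0.001, 0.0185], -1], [[0, 0, 0], [0, 0.001, 0.0185], -1], [[0, 0, 0], [0, 0.001, 0.0195], -1]]'

```text
t: 21.0
eef_pos: [626.2, -266.9, 15.8]
tcp_rot: [3.141, -0.0, -0.07]
ft_force: [-0.1, -0.0, -0.7]
opening: 0.665
grip_force: 30.0
```

Emit:
move_arm --plan '[[[0, 0, 0], [0, 0, 0], 1], [[0, 0, 0], [0, 0, 0], 1], [[0, 0, 0], [0, 0, 0], 1], [[0, 0, 0], [0, 0, 0], 1], [[0, 0, 0], [0, 0, 0], 1]]'

```text
t: 21.62
eef_pos: [626.1, -266.9, 15.7]
tcp_rot: [3.141, -0.0, -0.07]
ft_force: [0.0, 0.6, 0.1]
opening: 0.997
grip_force: 0.0
```

Emit:
move_arm --plan '[[[0, 0, 0], [0, 0, -0.02], 1], [[0, 0, 0], [0, 0, -0.06], 1], [[0, 0, 0], [0, 0, -0.12], 1], [[0, 0, 0], [0, 0, -0.18], 1], [[0, 0, 0], [0, 0, -0.18], 1]]'

```text
t: 22.25
eef_pos: [627.7, -267.7, 202.6]
tcp_rot: [3.137, -0.009, -0.069]
ft_force: [-0.8, -0.4, -1.3]
opening: 0.997
grip_force: 0.0
```

Run:
```python
from h import *
s=readout.state(); print(s["t"],s["eef_pos"],s["tcp_rot"],s["opening"],s["ft_force"])
q=eyes.read_camera("wrist"); m=orange(q,(200,100,420,232)); print(rect(q,m,49))
for o,z in (("tray",9),("stone",49)):
  d=eyes.cut_out(q,o)[0]; print(o,d["score"],rect(q,d["mask"],z))
p=eyes.read_camera("top")
for d in eyes.cut_out(p,"handle1"): print(d["score"],rect(p,d["mask"],28))
```

```text
22.25 [ 627.73256949 -267.70781269  202.59030388] [ 3.13729625 -0.0092625  -0.06945511] 0.9970426886548283 [-0.83221358 -0.42825534 -1.27401027]
(array([ 625.6, -266.7]), 62, 28, 85.9)
tray 0.75 (array([ 625.8, -264.2]), 111, 82, 80.8)
stone 0.91 (array([ 628.8, -266. ]), 66, 37, 85.9)
0.55 (array([604.4, 257.4]), 166, 45, -1.6)
0.53 (array([ 444.3, -384.8]), 94, 29, 16.8)
0.51 (array([ 493.4, -140.4]), 100, 27, -6.1)
```

Emit:
move_arm --plan '[[[0, 0, -2], [-0.05, -0.018, 0], 0], [[0, 0, -4], [-0.1, -0.036, 0], 0], [[0, 0, -4], [-0.15, -0.054, 0], 0], [[0, 0, -4], [-0.2, -0.072, 0], 0], [[0, 0, -4], [-0.213, -0.077, 0], 0]]'

```text
t: 23.12
eef_pos: [416.6, -174.0, 195.2]
tcp_rot: [-3.141, 0.002, 0.0]
ft_force: [0.3, -0.2, 0.1]
opening: 0.539
grip_force: 0.0
```

Emit:
move_arm --plan '[[[0, 0, 0], [0, 0, 0], 0], [[0, 0, 0], [0, 0, 0], 0], [[0, 0, 0], [0, 0, 0], 0]]'

```text
t: 23.5
eef_pos: [419.7, -175.7, 195.2]
tcp_rot: [-3.141, 0.0, 0.0]
ft_force: [0.6, 0.1, 0.1]
opening: 0.499
grip_force: 0.0
```

Run:
```python
from h import *
s=readout.state(); print(s["t"],s["eef_pos"],s["tcp_rot"],s["opening"],s["ft_force"])
q=eyes.read_camera("wrist"); cv2.imwrite("pics/w6.png",q["img"][:,:,::-1])
for d in eyes.cut_out(q,"handle1"): print(d["score"],d["uv"],rect(q,d["mask"],28),rect(q,d["mask"],0))
```

```text
23.5 [ 419.6993354  -175.67305108  195.22993065] [-3.14142701e+00  3.81600426e-04  2.86790072e-04] 0.49901438875511533 [0.55519742 0.08274455 0.09399111]
0.81 [503.2, 124.5] (array([ 470. , -373.7]), 139, 34, 17.4) (array([ 468.6, -388.8]), 150, 37, 17.4)
0.72 [349.6, 129.5] (array([ 465.2, -210.3]), 138, 26, -9.6) (array([ 463.4, -212.9]), 148, 28, -9.6)
0.68 [287.4, 118.5] (array([ 475.2, -139.9]), 138, 25, -4.1) (array([ 474.2, -137.1]), 149, 27, -4.1)
```

View pics/w6.png

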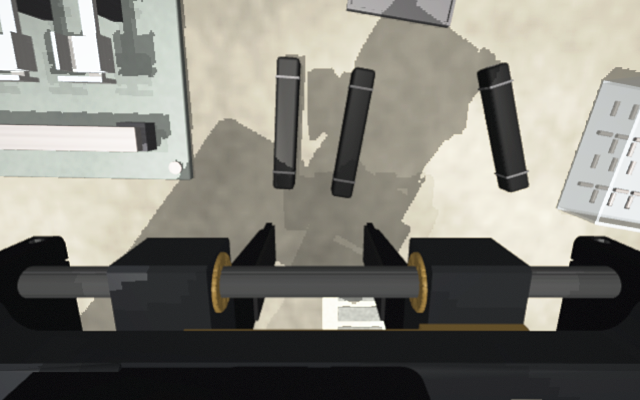

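Emit:
move_arm --plan '[[[0, 0, 4.1], [0.04, -0.025, 0.03], 0], [[0, 0, 4.1], [0.0553, -0.036, 0.08], 0], [[0, 0, 4.1], [0.0553, -0.036, 0.14], 0], [[0, 0, 4.1], [0.0553, -0.036, 0.18], 0], [[0, 0, 4.1], [0.0553, -0.036, 0.191], 0]]'

```text
t: 24.22
eef_pos: [473.4, -138.9, 2.5]
tcp_rot: [-3.14, 0.004, -0.071]
ft_force: [0.9, -1.0, 0.8]
opening: 0.498
grip_force: 0.0
```

Emit:
move_arm --plan '[[[0, 0, 0], [0, 0, 0], 0], [[0, 0, 0], [0, 0, 0], -1], [[0, 0, 0], [0, 0, 0], -1], [[0, 0, 0], [0, 0, 0], -1], [[0, 0, 0], [0, 0, 0], -1]]'

```text
t: 24.85
eef_pos: [474.4, -139.3, 5.0]
tcp_rot: [3.141, -0.001, -0.071]
ft_force: [-0.3, -0.4, 0.0]
opening: 0.138
grip_force: 0.0
```

Emit:
move_arm --plan '[[[0, 0, 0], [0, 0, 0], 0], [[0, 0, 0], [0, 0, 0], 0], [[0, 0, 0], [0, 0, 0], 0], [[0, 0, 0], [0, 0, 0.002], 0], [[0, 0, 0], [0, 0, 0.004], 0]]'

```text
t: 25.48
eef_pos: [474.2, -139.2, 0.4]
tcp_rot: [3.142, 0.0, -0.071]
ft_force: [-0.2, 0.0, -1.1]
opening: 0.497
grip_force: 0.0
```

Emit:
move_arm --plan '[[[0, 0, 0], [0, 0, 0], 0], [[0, 0, 0], [0, 0, 0], -1], [[0, 0, 0], [0, 0, 0], -1], [[0, 0, 0], [0, 0, 0], -1], [[0, 0, 0], [0, 0, 0], -1]]'

```text
t: 26.1
eef_pos: [474.2, -139.3, 0.7]
tcp_rot: [3.141, -0.0, -0.071]
ft_force: [-0.8, 0.3, -1.0]
opening: 0.136
grip_force: 0.0
```

Run:
```python
from h import *
s=readout.state(); print(s["t"],s["eef_pos"],s["tcp_rot"],s["opening"],s["grip_force"],s["ft_force"])
q=eyes.read_camera("wrist"); p=eyes.read_camera("scene"); u,v=proj(p,[475,-139,15])[0].astype(int)
cv2.imwrite("pics/c7.png",np.vstack([cv2.resize(q["img"][130:290,200:440],(600,400)),cv2.resize(p["img"][v-20:v+20,u-60:u+60],(600,200))])[:,:,::-1])
```

```text
26.1 [ 474.21278972 -139.25014989    0.66807058] [ 3.14148162e+00 -1.15743314e-04 -7.12998808e-02] 0.13615517612813452 0.0 [-0.78859251  0.29444604 -0.96671382]
```

View pics/c7.png

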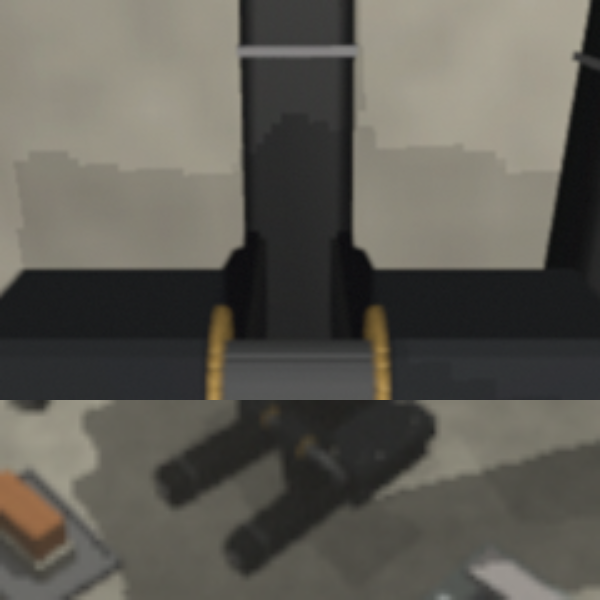

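The fingertips always show at row ~223 and are never hidden by what they should enclose. So the real tips are about 28 mm shorter than the reported TCP, and I need to go lower.

Emit:
move_arm --plan '[[[0, 0, 0], [0, 0, -0.01], 0], [[0, 0, 0], [0, 0, -0.01], 0], [[0, 0, 0], [0, 0, -0.01], 0], [[0, 0, 0], [0, 0, -0.01], 0], [[0, 0, 0], [0, 0, 0], 0]]'

```text
t: 26.82
eef_pos: [474.5, -139.4, 0.6]
tcp_rot: [3.141, -0.001, -0.071]
ft_force: [0.3, 0.1, -0.3]
opening: 0.483
grip_force: 0.0
```

Emit:
move_arm --plan '[[[0, 0, 0], [0.001, 0, 0.006], 0], [[0, 0, 0], [0.001, 0, 0.012], 0], [[0, 0, 0], [0.001, 0, 0.018], 0], [[0, 0, 0], [0.001, 0, 0.02], 0], [[0, 0, 0], [0.001, 0, 0.02], 0]]'

```text
t: 27.45
eef_pos: [475.2, -139.3, -19.5]
tcp_rot: [3.142, 0.0, -0.071]
ft_force: [0.5, 0.1, -0.1]
opening: 0.498
grip_force: 0.0
```

Emit:
move_arm --plan '[[[0, 0, 0], [0, 0, 0], -1], [[0, 0, 0], [0, 0, 0], -1], [[0, 0, 0], [0, 0, 0], -1], [[0, 0, 0], [0, 0, 0], -1], [[0, 0, 0], [0, 0, 0], -1]]'

```text
t: 28.08
eef_pos: [475.2, -139.4, -19.2]
tcp_rot: [3.141, -0.0, -0.071]
ft_force: [0.1, 0.2, 3.2]
opening: 0.251
grip_force: 30.0
```

Emit:
move_arm --plan '[[[0, 0, 0], [0, 0, -0.01], -1], [[0, 0, 0], [0, 0, -0.03], -1], [[0, 0, 0], [0, 0, -0.05], -1], [[0, 0, 0], [0, 0, -0.06], -1], [[0, 0, 0], [0, 0, -0.06], -1]]'

```text
t: 28.7
eef_pos: [475.3, -139.4, 41.1]
tcp_rot: [3.141, -0.001, -0.071]
ft_force: [0.2, 0.1, -4.5]
opening: 0.25
grip_force: 30.0
```

Emit:
move_arm --plan '[[[0, 0, 0], [0, 0, 0], -1], [[0, 0, 0], [0, 0, 0], -1]]'

```text
t: 28.95
eef_pos: [474.9, -139.2, 40.0]
tcp_rot: [-3.141, 0.001, -0.071]
ft_force: [-0.5, 0.8, -4.1]
opening: 0.252
grip_force: 30.0
```

```bash
cat > weigh.py <<'E'
from h import *
M=[];F=[]
for i in range(6):
    q=eyes.read_camera("wrist"); s=readout.state(); M.append(s["moment"]); F.append(s["ft_force"])
print(s["t"],s["eef_pos"],s["tcp_rot"],s["opening"],s["grip_force"]); print("F",np.mean(F,0).round(2),"M",np.mean(M,0).round(4),np.std(M,0).round(4))
for d in eyes.cut_out(q,"handle1"): print(d["score"],d["uv"],rect(q,d["mask"],s["eef_pos"][2]+48))
E
python3 weigh.py
```

```text
29.25 [ 475.10741184 -139.29428181   40.45623031] [-3.14155796e+00  3.10350801e-04 -7.13420778e-02] 0.25093026416307096 29.981094896793365
F [-0.01 -0.24 -3.41] M [ 0.0415  0.0964 -0.0152] [0.0298 0.0191 0.0321]
0.96 [320.2, 199.5] (array([ 489.9, -140.4]), 109, 24, -3.8)
0.91 [631.6, 140.8] (array([ 508.7, -283.2]), 60, 9, 9.0)
0.83 [428.8, 175.8] (array([ 509.6, -193.4]), 56, 23, -10.4)
```

Emit:
move_arm --plan '[[[0, 0, 0], [0, 0, -0.05], -1], [[0, 0, -1], [0, 0, -0.1], -1], [[0, 0, -2.75], [0.002, -0.05, -0.13], -1], [[0, 0, -2.75], [0.004, -0.11, -0.13], -1], [[0, 0, -2.75], [0.006, -0.17, -0.13], -1]]'

```text
t: 29.92
eef_pos: [493.3, 31.4, 171.2]
tcp_rot: [3.141, -0.001, -0.024]
ft_force: [1.8, -0.4, -3.7]
opening: 0.251
grip_force: 30.0
```

Emit:
move_arm --plan '[[[0, 0, 0], [0.004, -0.06, 0], -1], [[0, 0, 0], [0.004, -0.11, 0], -1], [[0, 0, 0], [0.004, -0.11, 0], -1], [[0, 0, 0], [0.004, -0.11, 0], -1], [[0, 0, 0], [0.004, -0.11, 0], -1]]'

```text
t: 30.55
eef_pos: [499.9, 138.7, 170.6]
tcp_rot: [3.141, 0.0, -0.025]
ft_force: [-0.3, 0.4, -3.0]
opening: 0.251
grip_force: 30.0
```

Run:
```python
from h import *
s=readout.state(); print(s["t"],s["eef_pos"],s["tcp_rot"],s["opening"],s["grip_force"])
q=eyes.read_camera("wrist")
im=q["img"][:,:,::-1].copy()
o=np.array([595,139.4]); a=np.radians(-1.35); Rm=np.array([[np.cos(a),-np.sin(a)],[np.sin(a),np.cos(a)]])
for cy in (108,36,-36,-108):
    for z,hw,hl in ((68,6,0),(84,16,69)):
        P=[np.r_[o+Rm@np.array([sx*hl,cy+sy*hw]),z] for sx,sy in ((-1,-1),(1,-1),(1,1),(-1,1))]
        cv2.polylines(im,[np.round(proj(q,P)).astype(int)],True,(0,0,255),1)
P=[np.r_[o+Rm@np.array([sx*12-130,sy*140]),64] for sx,sy in ((-1,-1),(1,-1),(1,1),(-1,1))]
cv2.polylines(im,[np.round(proj(q,P)).astype(int)],True,(0,255,0),1)
for d in eyes.cut_out(q,"cradle1"): print(d["score"],d["uv"],rect(q,d["mask"],84))
for d in eyes.cut_out(q,"handle1")[:1]: print(d["uv"],rect(q,d["mask"],s["eef_pos"][2]+48))
cv2.imwrite("pics/w8.png",cv2.resize(im[0:260],(800,325),interpolation=cv2.INTER_CUBIC))
```

```text
30.55 [499.8507158  138.69923057 170.5745217 ] [ 3.14137466e+00  1.70449126e-04 -2.47044200e-02] 0.25054981669118187 29.99530255794525
0.79 [439.0, 99.8] (array([582.4,  35.5]), 134, 45, -1.4)
0.77 [187.7, 99.0] (array([587. , 245.4]), 136, 45, -1.2)
0.65 [355.2, 73.4] (array([583.8, 105.4]), 135, 39, -1.5)
0.56 [272.7, 95.4] (array([585.6, 176.3]), 135, 40, -1.3)
[317.9, 200.9] (array([514.7, 138.4]), 109, 23, -1.4)
```

View pics/w8.png

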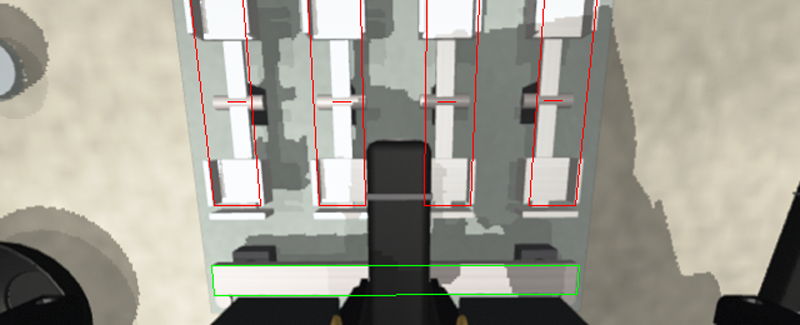

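Overlay fits the rail at (395,280) and the cradle pads at rows 160–207 within ~2 mm, with the held handle centred on the TCP. Its heavy end is +x (My = +0.096), so I turn it by half over cradle 4.

Emit:
move_arm --plan '[[[0, 0, -10], [0.02, 0.02, 0], -1], [[0, 0, -20], [0.04, 0.045, 0], -1], [[0, 0, -30], [0.065, 0.07, 0], -1], [[0, 0, -40], [0.09, 0.095, 0], -1], [[0, 0, -50], [0.0952, 0.105, 0], -1]]'

```text
t: 31.32
eef_pos: [593.7, 30.4, 170.3]
tcp_rot: [3.141, 0.0, 0.853]
ft_force: [-0.5, 0.1, -4.1]
opening: 0.245
grip_force: 30.0
```

Emit:
move_arm --plan '[[[0, 0, -10], [0, 0, 0], -1], [[0, 0, -20], [0, 0, 0], -1], [[0, 0, -30], [0, 0, 0], -1], [[0, 0, -40], [0, 0, 0], -1], [[0, 0, -50], [0, 0, 0], -1]]'

```text
t: 31.95
eef_pos: [592.6, 31.8, 170.6]
tcp_rot: [-3.142, 0.0, 1.727]
ft_force: [0.1, 0.7, -3.9]
opening: 0.251
grip_force: 30.0
```

Emit:
move_arm --plan '[[[0, 0, -10], [0, 0, 0], -1], [[0, 0, -20], [0, 0, 0], -1], [[0, 0, -30], [0, 0, 0], -1], [[0, 0, -40], [0, 0, 0], -1], [[0, 0, -50], [0, 0, 0], -1]]'

```text
t: 32.58
eef_pos: [592.6, 31.9, 170.6]
tcp_rot: [-3.142, 0.0, 2.6]
ft_force: [0.2, -0.2, -3.4]
opening: 0.251
grip_force: 30.0
```

Emit:
move_arm --plan '[[[0, 0, -10], [0, 0, 0], -1], [[0, 0, -20], [0, 0, 0], -1], [[0, 0, -30], [0, 0, 0], -1], [[0, 0, -30], [0, 0, 0], -1], [[0, 0, -30], [0, 0, 0], -1]]'

```text
t: 33.2
eef_pos: [592.6, 32.2, 170.6]
tcp_rot: [-3.142, 0.0, 3.114]
ft_force: [-0.5, -0.1, -4.3]
opening: 0.25
grip_force: 30.0
```

```bash
python3 weigh.py; python3 -c "
from h import *
print(rel(592.5,31.4,70,178.65))"
```

```text
33.5 [592.57477044  32.51937569 170.62077672] [-3.14149714e+00  3.31832550e-05  3.11743265e+00] 0.24886461165227472 29.9952632188797
F [-0.11  0.3  -3.23] M [ 0.0849 -0.2112 -0.0077] [0.0276 0.0295 0.02  ]
0.9 [320.9, 202.5] (array([578.7,  32.1]), 110, 24, -1.4)
0.83 [66.5, 63.7] (array([502.6, -71.6]), 53, 17, -9.9)
(array([-0.01,  0.  , -0.02]), array([ 1.000e-04, -1.100e-03,  1.006e-01]))
```

Emit:
move_arm --plan '[[[0, 0, 0], [0, -0.001, 0.03], -1], [[0, 0, 0], [0, -0.001, 0.06], -1], [[0, 0, 0], [0, -0.001, 0.085], -1], [[0, 0, 0], [0, -0.001, 0.098], -1], [[0, 0, 0], [0, -0.001, 0.098], -1]]'

```text
t: 34.17
eef_pos: [592.4, 31.5, 72.2]
tcp_rot: [-3.142, -0.001, 3.118]
ft_force: [-0.1, -0.8, -3.2]
opening: 0.249
grip_force: 30.0
```

Emit:
move_arm --plan '[[[0, 0, 0], [0, 0, 0.008], -1], [[0, 0, 0], [0, 0, 0.014], -1], [[0, 0, 0], [0, 0, 0.019], -1], [[0, 0, 0], [0, 0, 0.022], -1], [[0, 0, 0], [0, 0, 0.022], -1]]'

```text
t: 34.8
eef_pos: [592.5, 31.5, 50.4]
tcp_rot: [-3.142, -0.0, 3.118]
ft_force: [-0.1, 0.6, -3.3]
opening: 0.248
grip_force: 30.0
```

Run:
```python
from h import *
s=readout.state(); print(s["eef_pos"],s["tcp_rot"],s["ft_force"],s["moment"])
p=eyes.read_camera("scene"); u,v=proj(p,[592,31,80])[0].astype(int)
q=eyes.read_camera("wrist")
cv2.imwrite("pics/c9.png",np.hstack([cv2.resize(p["img"][v-40:v+40,u-40:u+40],(400,400)),cv2.resize(q["img"][80:260,230:410],(400,400))])[:,:,::-1])
```

```text
[592.4918349   31.51903942  50.44951317] [-3.14151482e+00 -2.52740207e-04  3.11829033e+00] [-0.1101298   0.55689114 -3.27910209] [ 0.14890203 -0.22309567 -0.02672165]
```

View pics/c9.png

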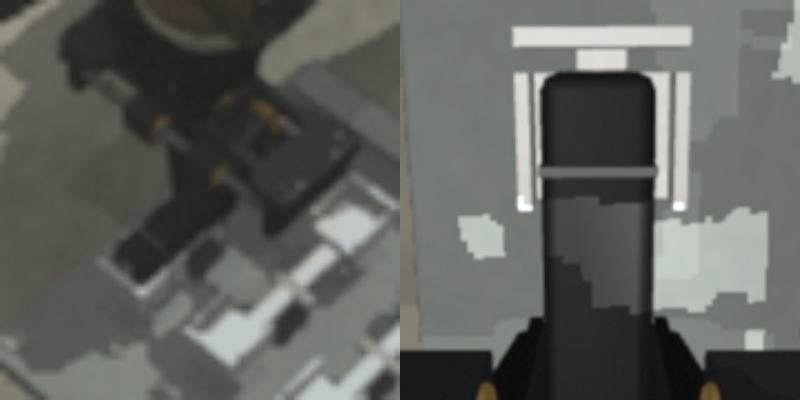

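Emit:
move_arm --plan '[[[0, 0, 0], [0, 0, 0.001], -1], [[0, 0, 0], [0, 0, 0.002], -1], [[0, 0, 0], [0, 0, 0.002], -1], [[0, 0, 0], [0, 0, 0.002], -0.42], [[0, 0, 0], [0, 0, 0.002], -0.42]]'

```text
t: 35.52
eef_pos: [592.7, 31.5, 48.8]
tcp_rot: [-3.142, 0.0, 3.118]
ft_force: [-0.8, -0.4, 0.5]
opening: 0.288
grip_force: 0.0
```

Run:
```python
from h import *
s=readout.state(); print(s["eef_pos"],s["tcp_rot"],s["ft_force"],s["moment"],s["opening"],s["grip_force"])
p=eyes.read_camera("scene"); u,v=proj(p,[592,31,80])[0].astype(int)
q=eyes.read_camera("wrist")
cv2.imwrite("pics/c10.png",np.hstack([cv2.resize(p["img"][v-40:v+40,u-40:u+40],(400,400)),cv2.resize(q["img"][80:260,230:410],(400,400))])[:,:,::-1])
```

```text
[592.69002377  31.5056248   48.76951097] [-3.14150269e+00  3.92527660e-04  3.11828780e+00] [-0.82123029 -0.38673335  0.45770034] [ 0.08128274 -0.19855024  0.03310301] 0.2884818307833075 0.0
```

View pics/c10.png

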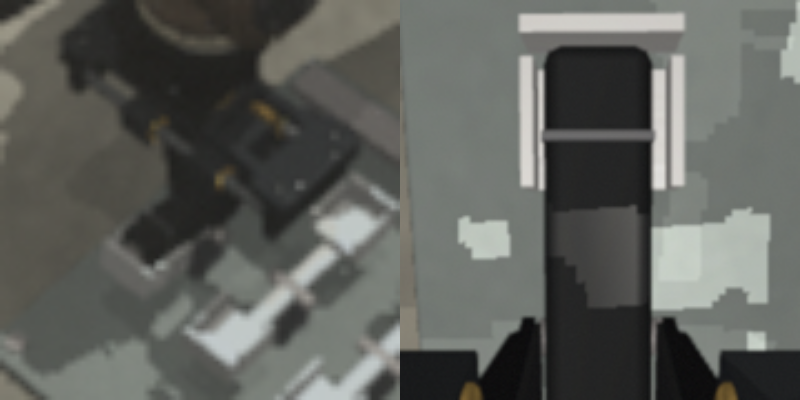

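Emit:
move_arm --plan '[[[0, 0, 0], [0, 0, 0], 0], [[0, 0, 0], [0, 0, 0], 0], [[0, 0, 0], [0, 0, 0], 0], [[0, 0, 0], [0, 0, -0.02], 0], [[0, 0, 0], [0, 0, -0.06], 0]]'

```text
t: 36.25
eef_pos: [591.7, 31.5, 108.0]
tcp_rot: [3.142, -0.003, 3.118]
ft_force: [0.4, -0.4, 0.5]
opening: 0.497
grip_force: 0.0
```

Emit:
move_arm --plan '[[[0, 0, 0], [0, 0, -0.06], 0], [[0, 0, 4], [0.01, -0.05, -0.06], 0], [[0, 0, 8.25], [0.03, -0.11, -0.06], 0], [[0, 0, 8.25], [0.05, -0.17, -0.06], 0], [[0, 0, 8.25], [0.067, -0.225, -0.06], 0]]'

```text
t: 36.88
eef_pos: [519.4, -193.6, 168.8]
tcp_rot: [-3.141, 0.0, 2.974]
ft_force: [0.6, 0.0, -1.1]
opening: 0.499
grip_force: 0.0
```

Emit:
move_arm --plan '[[[0, 0, 0], [0, -0.008, 0], 0], [[0, 0, 0], [0, -0.008, 0], 0], [[0, 0, 0], [0, -0.008, 0], 0]]'

```text
t: 37.25
eef_pos: [519.4, -198.5, 168.6]
tcp_rot: [3.141, -0.0, 2.976]
ft_force: [0.5, -0.6, 0.8]
opening: 0.501
grip_force: 0.0
```

```bash
python3 weigh.py
python3 - <<'E'
from h import *
q=eyes.read_camera("wrist")
for d in eyes.cut_out(q,"handle1"): print(d["score"],rect(q,d["mask"],28))
p=eyes.read_camera("top")
for d in eyes.cut_out(p,"handle1")+eyes.cut_out(p,"cradle1"): print(d["score"],rect(p,d["mask"],80))
for d in eyes.cut_out(p,"stone"): print("stone",d["score"],rect(p,d["mask"],49))
E
```

```text
37.55 [ 519.20736373 -199.12869432  168.64063689] [-3.14150370e+00  4.02138988e-05  2.97531188e+00] 0.5012272719217115 0.0
F [ 0.1  -0.28 -0.04] M [ 0.089  -0.1439 -0.0126] [0.0164 0.0248 0.0361]
0.89 [139.6, 157.2] (array([ 458.9, -270.7]), 61, 16, 17.7)
0.66 [584.9, 195.6] (array([514.2, -72.4]), 57, 22, 5.4)
0.65 [295.3, 123.0] (array([ 457. , -198.6]), 61, 11, -8.9)
0.17 [27.5, 166.3] (array([ 455.1, -318.9]), 77, 32, -22.7)
0.78 (array([ 467.9, -373.5]), 138, 36, 17.6)
0.73 (array([ 463.6, -211.6]), 137, 24, -9.4)
0.69 (array([589.9,  71.2]), 125, 47, 6.3)
0.9 (array([ 459. , -366.3]), 123, 30, 17.9)
0.6 (array([590.5,  29. ]), 138, 27, 0.5)
0.95 (array([597.2, 246.3]), 159, 42, -0.2)
0.74 (array([594.9, 174.9]), 159, 40, -1.8)
0.65 (array([593.4, 103.5]), 157, 39, -1.8)
stone 0.28 (array([593.1,  32.9]), 162, 37, -0.9)
```

```bash
python3 -c "
from h import *
print(rel(464.3,-211,-19.4,170.5))"
```

```text
(array([-0.  ,  0.  , -0.09]), array([ 0.0521, -0.0202,  0.1881]))
```

Emit:
move_arm --plan '[[[0, 0, 0], [0.03, -0.012, 0], 0], [[0, 0, 0], [0.052, -0.02, 0.03], 0], [[0, 0, 0], [0.052, -0.02, 0.09], 0], [[0, 0, 0], [0.052, -0.02, 0.13], 0], [[0, 0, 0], [0.052, -0.02, 0.15], 0]]'

```text
t: 38.52
eef_pos: [463.7, -210.6, 16.7]
tcp_rot: [3.141, -0.002, 2.974]
ft_force: [0.6, 0.6, -0.2]
opening: 0.498
grip_force: 0.0
```

Emit:
move_arm --plan '[[[0, 0, 0], [0, 0, 0.02], 0], [[0, 0, 0], [0, 0, 0.034], 0], [[0, 0, 0], [0, 0, 0.038], 0], [[0, 0, 0], [0, 0, 0.038], 0], [[0, 0, 0], [0, 0, 0.038], -1]]'

```text
t: 39.15
eef_pos: [464.7, -211.0, -18.8]
tcp_rot: [-3.141, 0.001, 2.974]
ft_force: [0.9, -0.2, 0.8]
opening: 0.441
grip_force: 0.0
```

Emit:
move_arm --plan '[[[0, 0, 0], [0, 0, 0], -1], [[0, 0, 0], [0, 0, 0], -1], [[0, 0, 0], [0, 0, 0], -1], [[0, 0, 0], [0, 0, 0], -1], [[0, 0, 0], [0, 0, 0], -1]]'

```text
t: 39.78
eef_pos: [464.6, -210.9, -19.0]
tcp_rot: [-3.141, 0.001, 2.974]
ft_force: [-0.6, -0.2, 6.1]
opening: 0.244
grip_force: 30.0
```

Emit:
move_arm --plan '[[[0, 0, 0], [0, 0, -0.01], -1], [[0, 0, 0], [0, 0, -0.05], -1], [[0, 0, 0], [0, 0, -0.1], -1], [[0, 0, 0], [0, 0, -0.15], -1], [[0, 0, 0], [0, 0, -0.17], -1]]'

```text
t: 40.4
eef_pos: [464.8, -211.0, 153.7]
tcp_rot: [-3.14, 0.003, 2.974]
ft_force: [-0.4, -0.9, -3.9]
opening: 0.25
grip_force: 30.0
```

Emit:
move_arm --plan '[[[0, 0, 0], [0, 0, 0], -1], [[0, 0, 0], [0, 0, 0], -1], [[0, 0, 0], [0, 0, 0], -1]]'

```text
t: 40.78
eef_pos: [463.9, -210.5, 149.4]
tcp_rot: [3.141, -0.002, 2.974]
ft_force: [-0.3, 0.3, -2.3]
opening: 0.249
grip_force: 30.0
```

```bash
python3 weigh.py
```

```text
41.075 [ 464.29984464 -210.78244275  150.32365951] [ 3.14147152e+00 -5.20881390e-04  2.97425083e+00] 0.2501348814147325 29.978117644786835
F [ 0.07 -0.33 -2.5 ] M [ 0.0644 -0.2521 -0.0094] [0.0299 0.013  0.0091]
0.93 [147.2, 197.6] (array([ 424. , -283.5]), 53, 17, 18.5)
0.93 [316.1, 197.8] (array([ 449.4, -209. ]), 111, 24, -9.7)
0.7 [614.1, 222.2] (array([471.3, -70.4]), 31, 16, 62.4)
```

Emit:
move_arm --plan '[[[0, 0, 0], [-0.01, 0.045, 0], -1], [[0, 0, -4], [-0.023, 0.1, 0], -1], [[0, 0, -8.25], [-0.036, 0.16, 0], -1], [[0, 0, -8.25], [-0.05, 0.22, 0], -1], [[0, 0, -8.25], [-0.062, 0.275, 0], -1]]'

```text
t: 41.75
eef_pos: [571.9, 52.1, 150.6]
tcp_rot: [-3.141, 0.0, 3.119]
ft_force: [1.2, -0.8, -2.9]
opening: 0.251
grip_force: 30.0
```

```bash
python3 -c "
from h import *
print(readout.state()['grip_force'],rel(594.2,103.4,72,178.65))"
```

```text
29.977470338344574 (array([-0.01,  0.02,  0.04]), array([-0.021 ,  0.0518,  0.0786]))
```

Emit:
move_arm --plan '[[[0, 0, 0], [-0.0195, 0.0485, 0], -1], [[0, 0, 0], [-0.0195, 0.0485, 0.03], -1], [[0, 0, 0], [-0.0195, 0.0485, 0.06], -1], [[0, 0, 0], [-0.0195, 0.0485, 0.078], -1], [[0, 0, 0], [-0.0195, 0.0485, 0.078], -1]]'

```text
t: 42.38
eef_pos: [591.3, 98.1, 71.4]
tcp_rot: [-3.141, -0.003, 3.118]
ft_force: [0.0, -0.1, -2.7]
opening: 0.25
grip_force: 30.0
```

Emit:
move_arm --plan '[[[0, 0, 0], [0, 0, 0], -1], [[0, 0, 0], [0, 0, 0], -1]]'

```text
t: 42.62
eef_pos: [592.4, 98.0, 73.5]
tcp_rot: [3.142, 0.001, 3.118]
ft_force: [-0.7, -1.0, -2.8]
opening: 0.25
grip_force: 30.0
```

```bash
python3 -c "
from h import *
s=readout.state();print(s['eef_pos'],s['grip_force'],rel(594.2,103.4,50.4,178.65))
q=eyes.read_camera('wrist')
for d in eyes.cut_out(q,'handle1')[:1]: print(rect(q,d['mask'],119))
for d in eyes.cut_out(q,'cradle1'): print(d['score'],d['uv'],rect(q,d['mask'],84))"
```

```text
[592.3848704   98.02071373  73.54281368] 29.97802644968033 (array([0.  , 0.08, 0.01]), array([-0.0017,  0.0054,  0.0231]))
(array([578.3,  97.9]), 113, 25, -1.0)
0.96 [228.4, 113.4] (array([530.6,  39. ]), 41, 37, 87.6)
0.81 [556.2, 154.9] (array([591.6, 241.9]), 145, 52, -1.0)
0.75 [349.9, 127.5] (array([588.2, 106.2]), 145, 38, 0.6)
0.68 [447.4, 144.7] (array([557.5, 173.9]), 81, 46, -1.4)
```

Emit:
move_arm --plan '[[[0, 0, 0], [-0.0017, 0.0054, 0], -1], [[0, 0, 0], [-0.0017, 0.0054, 0.008], -1], [[0, 0, 0], [-0.0017, 0.0054, 0.016], -1], [[0, 0, 0], [-0.0017, 0.0054, 0.023], -1], [[0, 0, 0], [-0.0017, 0.0054, 0.023], -1]]'

```text
t: 43.4
eef_pos: [593.7, 103.3, 49.1]
tcp_rot: [-3.141, -0.0, 3.118]
ft_force: [-0.2, 0.4, -2.2]
opening: 0.25
grip_force: 30.0
```

Emit:
move_arm --plan '[[[0, 0, 0], [0, 0, 0.001], -1], [[0, 0, 0], [0, 0, 0.002], -1], [[0, 0, 0], [0, 0, 0.002], -1], [[0, 0, 0], [0, 0, 0.002], -1]]'

```text
t: 43.9
eef_pos: [593.8, 103.4, 48.7]
tcp_rot: [-3.142, 0.001, 3.118]
ft_force: [-4.3, -1.2, 11.4]
opening: 0.253
grip_force: 30.0
```

Run:
```python
from h import *
s=readout.state(); print(s["eef_pos"],s["tcp_rot"],s["ft_force"],s["moment"],s["opening"],s["grip_force"])
q=eyes.read_camera("wrist")
cv2.imwrite("pics/c11.png",cv2.resize(q["img"][80:260,230:410],(400,400))[:,:,::-1])
```

```text
[593.83516511 103.35551587  48.70458933] [-3.14151628e+00  7.51927383e-04  3.11823852e+00] [-4.32061121 -1.16707785 11.35768577] [-0.01186347  0.61782125  0.00841459] 0.25312912468938875 30.000973641872406
```

View pics/c11.png

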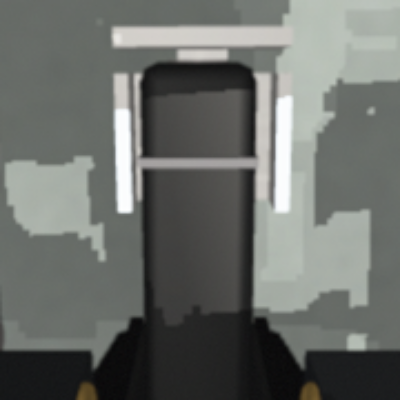

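Emit:
move_arm --plan '[[[0, 0, 0], [0, 0, -0.001], -1], [[0, 0, 0], [0, 0, -0.001], -0.42], [[0, 0, 0], [0, 0, -0.001], -0.42], [[0, 0, 0], [0, 0, -0.001], -0.42], [[0, 0, 0], [0, 0, -0.001], -0.42]]'

```text
t: 44.58
eef_pos: [593.8, 103.4, 48.6]
tcp_rot: [-3.141, -0.0, 3.118]
ft_force: [-0.0, -0.0, -0.7]
opening: 0.289
grip_force: 0.0
```

Run:
```python
from h import *
s=readout.state(); print(s["eef_pos"],s["tcp_rot"],s["ft_force"],s["moment"],s["opening"],s["grip_force"])
q=eyes.read_camera("wrist");p=eyes.read_camera("scene"); u,v=proj(p,[594,103,80])[0].astype(int)
cv2.imwrite("pics/c12.png",np.hstack([cv2.resize(p["img"][v-40:v+40,u-40:u+40],(400,400)),cv2.resize(q["img"][80:260,230:410],(400,400))])[:,:,::-1])
```

```text
[593.77184252 103.40034208  48.55159976] [-3.14149302e+00 -4.48440654e-05  3.11828438e+00] [-0.03621925 -0.03779174 -0.73614382] [ 0.07686723 -0.12137798 -0.07033913] 0.28889271481699275 0.0
```

View pics/c12.png

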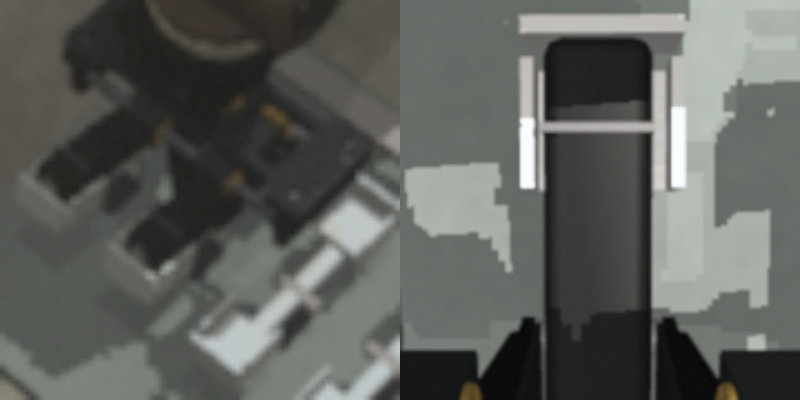

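Both loaded cradles are tipped down on the rail side. Next is the third handle, approached at 17.5° yaw. That is near the tare angle, so the empty moment reads about zero there.

Emit:
move_arm --plan '[[[0, 0, 0], [0, 0, 0], 0], [[0, 0, 0], [0, 0, 0], 0], [[0, 0, 0], [0, 0, -0.03], 0], [[0, 0, 0], [0, 0, -0.09], 0], [[0, 0, 0], [0, 0, -0.12], 0]]'

```text
t: 45.3
eef_pos: [594.4, 103.5, 171.6]
tcp_rot: [3.141, 0.003, 3.118]
ft_force: [-0.0, 0.1, 0.2]
opening: 0.503
grip_force: 0.0
```

Emit:
move_arm --plan '[[[0, 0, 10.4], [0.01, -0.03, 0], 0], [[0, 0, 20.8], [0.02, -0.06, 0], 0], [[0, 0, 31.2], [0.032, -0.095, 0], 0], [[0, 0, 41.6], [0.044, -0.13, 0], 0], [[0, 0, 52], [0.0561, -0.1664, 0], 0]]'

```text
t: 45.92
eef_pos: [533.3, -62.6, 168.7]
tcp_rot: [3.142, 0.0, 2.205]
ft_force: [-0.1, 0.2, 0.3]
opening: 0.503
grip_force: 0.0
```

Emit:
move_arm --plan '[[[0, 0, 10.4], [-0.02, -0.03, 0], 0], [[0, 0, 20.8], [-0.04, -0.06, 0], 0], [[0, 0, 31.2], [-0.06, -0.09, 0], 0], [[0, 0, 41.6], [-0.08, -0.12, 0], 0], [[0, 0, 52], [-0.0965, -0.1466, 0], 0]]'

```text
t: 46.55
eef_pos: [473.3, -227.8, 168.7]
tcp_rot: [3.141, 0.0, 1.297]
ft_force: [-0.3, -0.8, -0.3]
opening: 0.5
grip_force: 0.0
```

Emit:
move_arm --plan '[[[0, 0, 10.4], [-0.035, -0.003, 0], 0], [[0, 0, 20.8], [-0.07, -0.006, 0], 0], [[0, 0, 31.2], [-0.105, -0.009, 0], 0], [[0, 0, 41.6], [-0.14, -0.012, 0], 0], [[0, 0, 52], [-0.1755, -0.0159, 0], 0]]'

```text
t: 47.18
eef_pos: [411.6, -392.7, 168.7]
tcp_rot: [3.141, -0.0, 0.39]
ft_force: [0.9, 0.2, -0.2]
opening: 0.5
grip_force: 0.0
```

Emit:
move_arm --plan '[[[0, 0, 5.15], [0, 0, 0], 0], [[0, 0, 5.15], [0, 0, 0], 0], [[0, 0, 5.15], [0, 0, 0], 0]]'

```text
t: 47.55
eef_pos: [412.2, -391.3, 168.7]
tcp_rot: [3.142, -0.0, 0.308]
ft_force: [0.5, 0.5, 0.1]
opening: 0.503
grip_force: 0.0
```

```bash
python3 weigh.py|head -2
python3 - <<'E'
from h import *
q=eyes.read_camera("wrist")
for o,z in (("handle1",28),("screwtub",60)):
  for d in eyes.cut_out(q,o)[:2]: print(o,d["score"],d["uv"],rect(q,d["mask"],z))
p=eyes.read_camera("top")
for o,z in (("stone",49),("cradle1",80),("handle1",96)):
  for d in eyes.cut_out(p,o): print(o,d["score"],rect(p,d["mask"],z))
m=orange(p,(370,150,430,195)); print(m.sum())
E
```

```text
47.85 [ 412.22452993 -391.40423766  168.68964062] [ 3.14145772e+00 -1.58589415e-06  3.06559058e-01] 0.5021194689194507 0.0
F [ 0.36 -0.23 -0.09] M [-0.0043  0.0171 -0.0095] [0.0296 0.0246 0.0387]
handle1 0.85 [322.4, 118.4] (array([ 470.3, -379.4]), 137, 24, 17.6)
screwtub 0.87 [483.9, 192.7] (array([ 437.1, -547.4]), 181, 151, 79.9)
screwtub 0.41 [323.4, 118.2] (array([ 470.5, -378.7]), 125, 21, 17.7)
stone 0.75 (array([ 618.4, -265.4]), 70, 35, 85.2)
stone 0.2 (array([ 681.8, -445.3]), 104, 53, -53.3)
cradle1 0.76 (array([596.9, 246.5]), 159, 40, -1.4)
cradle1 0.62 (array([593.5, 174.8]), 162, 40, -1.5)
cradle1 0.49 (array([536.4, 102.5]), 38, 18, -89.2)
cradle1 0.42 (array([580.9,  46.8]), 138, 17, 4.5)
handle1 0.91 (array([588.4,  29.8]), 142, 28, -2.0)
handle1 0.81 (array([ 478.3, -355. ]), 105, 31, 17.8)
handle1 0.61 (array([586.6, 100.4]), 139, 24, 0.7)
190
```

Emit:
move_arm --plan '[[[0, 0, 0], [0.04, 0.004, 0.02], 0], [[0, 0, 0], [0.059, 0.006, 0.07], 0], [[0, 0, 0], [0.059, 0.006, 0.12], 0], [[0, 0, 0], [0.059, 0.006, 0.15], 0], [[0, 0, 0], [0.059, 0.006, 0.165], 0]]'

```text
t: 48.88
eef_pos: [469.8, -379.2, 2.0]
tcp_rot: [-3.14, 0.001, 0.306]
ft_force: [-0.9, 0.6, 0.3]
opening: 0.501
grip_force: 0.0
```

Emit:
move_arm --plan '[[[0, 0, 0], [0, 0, 0.008], 0], [[0, 0, 0], [0, 0, 0.014], 0], [[0, 0, 0], [0, 0, 0.017], 0], [[0, 0, 0], [0, 0, 0.017], 0], [[0, 0, 0], [0, 0, 0.017], -1]]'

```text
t: 49.5
eef_pos: [470.3, -379.8, -12.9]
tcp_rot: [3.141, -0.0, 0.306]
ft_force: [0.2, -0.8, 1.5]
opening: 0.442
grip_force: 0.0
```

Emit:
move_arm --plan '[[[0, 0, 0], [0, 0, 0], -1], [[0, 0, 0], [0, 0, 0], -1], [[0, 0, 0], [0, 0, 0], -1], [[0, 0, 0], [0, 0, 0], -1], [[0, 0, 0], [0, 0, 0], -1]]'

```text
t: 50.12
eef_pos: [470.2, -379.7, -13.2]
tcp_rot: [3.141, -0.0, 0.306]
ft_force: [0.3, -0.0, 3.1]
opening: 0.253
grip_force: 30.0
```

Gripped. I lift it and weigh.

Emit:
move_arm --plan '[[[0, 0, 0], [0, 0, -0.01], -1], [[0, 0, 0], [0, 0, -0.05], -1], [[0, 0, 0], [0, 0, -0.1], -1], [[0, 0, 0], [0, 0, -0.15], -1], [[0, 0, 0], [0, 0, -0.175], -1]]'

```text
t: 50.75
eef_pos: [470.5, -379.8, 164.7]
tcp_rot: [3.139, -0.001, 0.306]
ft_force: [1.1, -0.2, -4.1]
opening: 0.252
grip_force: 30.0
```

Emit:
move_arm --plan '[[[0, 0, 0], [0, 0, 0], -1], [[0, 0, 0], [0, 0, 0], -1], [[0, 0, 0], [0, 0, 0], -1]]'

```text
t: 51.12
eef_pos: [469.7, -379.1, 160.1]
tcp_rot: [-3.139, 0.001, 0.306]
ft_force: [-0.4, 0.0, -4.3]
opening: 0.253
grip_force: 30.0
```

```bash
python3 weigh.py; python3 -c "
from h import *
q=eyes.read_camera('wrist');s=readout.state()
for d in eyes.cut_out(q,'handle1')[:1]: print(rect(q,d['mask'],s['eef_pos'][2]+41.5))"
```

```text
51.425 [ 470.10611889 -379.51354082  161.29225594] [-3.14117683e+00  2.50996938e-04  3.05675221e-01] 0.24987731067665492 29.99446302652359
F [-0.    0.09 -3.25] M [ 0.0354 -0.0826 -0.0144] [0.0222 0.0179 0.0186]
0.61 [317.1, 199.3] (array([ 483.9, -375.3]), 111, 23, 17.5)
(array([ 482.2, -375.9]), 114, 24, 17.8)
```

Emit:
move_arm --plan '[[[0, 0, 0], [0.025, -0.043, 0], -1], [[0, 0, 0], [0.053, -0.091, 0], -1], [[0, 0, 0], [0.083, -0.142, 0], -1], [[0, 0, 0], [0.113, -0.194, 0], -1], [[0, 0, 0], [0.1434, -0.2457, 0], -1]]'

```text
t: 52.2
eef_pos: [533.3, -100.3, 161.9]
tcp_rot: [3.141, -0.001, 0.305]
ft_force: [1.1, -0.3, -3.0]
opening: 0.249
grip_force: 30.0
```

Emit:
move_arm --plan '[[[0, 0, 6], [0.03, -0.051, 0], -1], [[0, 0, 12], [0.06, -0.103, 0], -1], [[0, 0, 18], [0.09, -0.155, 0], -1], [[0, 0, 18.85], [0.118, -0.202, 0], -1], [[0, 0, 18.85], [0.1434, -0.2457, 0], -1]]'

```text
t: 52.82
eef_pos: [596.0, 177.4, 161.7]
tcp_rot: [3.141, -0.0, -0.023]
ft_force: [-0.2, -0.4, -3.0]
opening: 0.252
grip_force: 30.0
```

Emit:
move_arm --plan '[[[0, 0, 0], [0, 0, 0.03], -1], [[0, 0, 0], [0, 0, 0.06], -1], [[0, 0, 0], [0, 0, 0.08], -1], [[0, 0, 0], [0, 0, 0.08], -1], [[0, 0, 0], [0, 0, 0.08], -1]]'

```text
t: 53.45
eef_pos: [596.3, 175.4, 82.5]
tcp_rot: [-3.141, -0.001, -0.023]
ft_force: [0.9, -0.1, -2.8]
opening: 0.251
grip_force: 30.0
```

```bash
python3 -c "
from h import *
s=readout.state();print(s['eef_pos'],s['grip_force'],s['opening'],rel(595.8,175.4,56,-1.35))
q=eyes.read_camera('wrist')
for d in eyes.cut_out(q,'handle1')[:2]: print(rect(q,d['mask'],s['eef_pos'][2]+41.5))
for d in eyes.cut_out(q,'cradle1'): print(d['score'],d['uv'],rect(q,d['mask'],84))"
```

```text
[596.29527215 175.38495928  82.49527071] 29.99448984861374 0.2505974160449516 (array([-0.01, -0.07,  0.01]), array([-0.0005, -0.    ,  0.0265]))
(array([609.2, 175.3]), 115, 24, -1.5)
(array([605.4,  58.8]), 111, 36, -9.9)
0.94 [296.1, 118.3] (array([599.3, 176.8]), 152, 38, -1.4)
0.76 [530.7, 140.6] (array([600.7,  49.1]), 153, 53, -19.2)
0.67 [204.4, 144.5] (array([633.7, 245.4]), 84, 43, -1.4)
0.58 [429.6, 117.3] (array([648.8, 101.4]), 49, 44, 88.6)
```

Emit:
move_arm --plan '[[[0, 0, 0], [-0.0005, 0, 0.008], -1], [[0, 0, 0], [-0.0005, 0, 0.016], -1], [[0, 0, 0], [-0.0005, 0, 0.023], -1], [[0, 0, 0], [-0.0005, 0, 0.026], -1], [[0, 0, 0], [-0.0005, 0, 0.026], -1]]'

```text
t: 54.22
eef_pos: [595.3, 175.3, 55.4]
tcp_rot: [3.141, 0.0, -0.023]
ft_force: [1.0, 0.3, -3.0]
opening: 0.251
grip_force: 30.0
```

Emit:
move_arm --plan '[[[0, 0, 0], [0, 0, 0.0015], -1], [[0, 0, 0], [0, 0, 0.0015], -1], [[0, 0, 0], [0, 0, 0.0015], -1]]'

```text
t: 54.6
eef_pos: [595.5, 175.4, 54.7]
tcp_rot: [-3.142, -0.001, -0.023]
ft_force: [-2.0, -1.4, 5.9]
opening: 0.251
grip_force: 30.0
```

Emit:
move_arm --plan '[[[0, 0, 0], [0, 0, -0.0005], -0.42], [[0, 0, 0], [0, 0, -0.0005], -0.42], [[0, 0, 0], [0, 0, -0.0005], -0.42], [[0, 0, 0], [0, 0, -0.0005], -0.42]]'

```text
t: 55.1
eef_pos: [595.2, 175.4, 54.5]
tcp_rot: [3.142, 0.0, -0.023]
ft_force: [0.4, -0.3, -0.5]
opening: 0.293
grip_force: 0.0
```

```bash
python3 -c "
from h import *
s=readout.state();print(s['eef_pos'],s['grip_force'],s['opening'],s['ft_force'])
q=eyes.read_camera('wrist')
d=eyes.cut_out(q,'handle1')[0]; print(rect(q,d['mask'],96)); v,u=np.nonzero(d['mask']); print('end row',v.min(), proj(q,[[665.5,173.8,96],[664,173.8,110],[662,173.8,82]]).round(1).tolist())
r=v.min()+8; print('width px',(v==r).sum())"
```

```text
[595.24275592 175.3537994   54.5020121 ] 0.0 0.29342849991205955 [ 0.37692597 -0.33592384 -0.47619165]
(array([605.6, 174.5]), 110, 26, -0.4)
end row 120 [[318.2, 109.0], [318.2, 112.4], [318.5, 116.6]]
width px 49
```

Image row 120 for the +x end matches that end raised (about 119), not lowered (about 105), so the rail side is down. I open, retreat and check.

Emit:
move_arm --plan '[[[0, 0, 0], [0, 0, -0.0005], 0], [[0, 0, 0], [0, 0, -0.0005], 0], [[0, 0, 0], [0, 0, -0.0005], 0], [[0, 0, 0], [0, 0, -0.03], 0], [[0, 0, 0], [0, 0, -0.08], 0]]'

```text
t: 55.82
eef_pos: [594.4, 175.1, 134.1]
tcp_rot: [3.141, 0.003, -0.023]
ft_force: [0.6, 0.1, 1.1]
opening: 0.497
grip_force: 0.0
```

Emit:
move_arm --plan '[[[0, 0, 0], [0, 0, -0.05], 0], [[0, 0, 0], [-0.04, 0.02, -0.07], 0], [[0, 0, 0], [-0.08, 0.04, -0.07], 0], [[0, 0, 0], [-0.12, 0.07, -0.07], 0], [[0, 0, 0], [-0.12, 0.07, -0.07], 0]]'

```text
t: 56.45
eef_pos: [471.6, 107.1, 205.2]
tcp_rot: [3.141, 0.0, -0.024]
ft_force: [-0.0, -0.7, 0.2]
opening: 0.502
grip_force: 0.0
```

Emit:
move_arm --plan '[[[0, 0, 0], [0, 0, 0], 0], [[0, 0, 0], [0, 0, 0], 0], [[0, 0, 0], [0, 0, 0], 0], [[0, 0, 0], [0, 0, 0], 0]]'

```text
t: 56.95
eef_pos: [473.9, 108.4, 204.4]
tcp_rot: [3.141, 0.0, -0.023]
ft_force: [-0.7, 0.5, 0.1]
opening: 0.501
grip_force: 0.0
```

Run:
```python
from h import *
s=readout.state();print(s['t'],s['eef_pos'],s["ft_force"])
q=eyes.read_camera("wrist")
o=np.array([595,139.4]); a=np.radians(-1.35); Rm=np.array([[np.cos(a),-np.sin(a)],[np.sin(a),np.cos(a)]])
def ends(p,cy,t):
    P=[]
    for sx in (-1,1):
        x,z=sx*70,38; X=x*np.cos(t)-z*np.sin(t); Z=z*np.cos(t)+x*np.sin(t)
        P.append(np.r_[o+Rm@np.array([X,cy]),58+Z])
    return proj(p,P).round(0).tolist()
for cy in (36,-36,-108): print(cy,"railside",ends(q,cy,.2),"back",ends(q,cy,-.2))
for d in eyes.cut_out(q,"handle1"):
    v,u=np.nonzero(d["mask"]); print(d["score"],d["uv"],u.min(),u.max(),v.min(),v.max(),rect(q,d["mask"],96))
p=eyes.read_camera("top")
for o_,z in (("stone",49),("tray",9),("handle1",96),("can",170),("pan",60),("screwtub",60),("glass",70)):
    for d in eyes.cut_out(p,o_)[:4]: print(o_,round(d["score"],2),d["uv"],rect(p,d["mask"],z))
```

```text
56.95 [473.85930576 108.37582121 204.35934483] [-0.65201385  0.52998704  0.10826943]
36 railside [[245.0, 139.0], [228.0, -39.0]] back [[237.0, 124.0], [235.0, -45.0]]
-36 railside [[321.0, 139.0], [322.0, -39.0]] back [[321.0, 124.0], [321.0, -45.0]]
-108 railside [[397.0, 139.0], [415.0, -39.0]] back [[405.0, 124.0], [407.0, -45.0]]
0.91 [319.8, 67.2] 306 337 0 138 (array([576.3, 104.6]), 113, 25, -2.2)
0.66 [236.6, 64.8] 218 261 0 138 (array([578. , 172.7]), 113, 28, 0.9)
0.63 [402.4, 63.8] 381 424 0 135 (array([576. ,  34.7]), 110, 28, -3.5)
stone 0.7 [405.1, 170.7] (array([ 621.2, -274.4]), 66, 34, 82.2)
stone 0.35 [249.0, 157.0] (array([663.5, 188.8]), 50, 21, -41.0)
tray 0.78 [388.8, 174.4] (array([ 623.6, -264.7]), 106, 80, 81.3)
handle1 0.93 [300.7, 181.5] (array([592.8,  30. ]), 127, 23, 0.4)
handle1 0.8 [275.2, 171.4] (array([613.1,  99.2]), 80, 26, 0.8)
handle1 0.75 [251.5, 173.0] (array([608.4, 173.7]), 96, 29, -1.9)
can 0.96 [453.0, 152.4] (array([ 659.1, -409.8]), 99, 49, -53.3)
can 0.65 [277.3, 155.7] (array([639.1,  92.6]), 36, 25, 74.8)
can 0.41 [490.7, 234.1] (array([ 432.3, -508.3]), 167, 140, 79.4)
pan 0.95 [154.3, 230.6] (array([429.6, 469.9]), 146, 143, 45.4)
screwtub 0.9 [488.6, 232.0] (array([ 435.3, -546.4]), 180, 153, 80.2)
glass 0.7 [156.3, 164.5] (array([628.3, 460.9]), 78, 62, 45.8)
glass 0.65 [298.7, 194.9] (array([591.8,  32.2]), 126, 33, 0.4)
glass 0.58 [278.1, 152.8] (array([666.3,  94.1]), 12, 3, 71.6)
glass 0.23 [302.6, 225.1] (array([464. , 141.4]), 277, 21, 89.0)
```

The handles all read as rail side down, but the stone seems to have shifted about 9 mm. I'll check it from close by.

Emit:
move_arm --plan '[[[0, 0, 0], [0.02, 0.06, 0], 1], [[0, 0, 0], [0.04, 0.12, 0], 1], [[0, 0, 0], [0.06, 0.18, 0], 1], [[0, 0, 0], [0.08, 0.24, 0], 1], [[0, 0, 0], [0.1, 0.3, 0], 1]]'

```text
t: 58.08
eef_pos: [565.9, -192.7, 204.7]
tcp_rot: [3.141, -0.0, -0.024]
ft_force: [0.8, 0.1, 0.1]
opening: 0.959
grip_force: 0.0
```

Emit:
move_arm --plan '[[[0, 0, 0], [0.01, 0.05, 0], 1], [[0, 0, 0], [0.02, 0.07, 0], 1], [[0, 0, 0], [0.02, 0.07, 0], 1], [[0, 0, 0], [0.02, 0.07, 0], 1]]'

```text
t: 58.58
eef_pos: [583.6, -260.1, 204.6]
tcp_rot: [-3.141, 0.0, -0.023]
ft_force: [0.5, -0.2, -0.4]
opening: 0.999
grip_force: 0.0
```

Run:
```python
from h import *
s=readout.state();print(s['t'],s['eef_pos'],s["ft_force"])
q=eyes.read_camera("wrist")
m=orange(q,(150,30,500,232)); print("grip",rect(q,m,49),m.sum())
for o,z in (("tray",9),("stone",49),("stone",3)):
    d=eyes.cut_out(q,o)[0]; print(o,d["score"],rect(q,d["mask"],z))
P=[[625.8,-264.2,3]]
```

```text
58.575 [ 583.60132956 -260.06176267  204.55265029] [ 0.45084798 -0.22187002 -0.43517392]
grip (array([ 625.3, -280.4]), 62, 27, 78.1) 1546
tray 0.9 (array([ 625.6, -264.4]), 111, 81, 81.2)
stone 0.96 (array([ 626.9, -278.9]), 66, 31, 78.3)
stone 0.96 (array([ 623.7, -281. ]), 74, 35, 78.3)
```

Run:
```python
from h import *
for i in range(2):
    q=eyes.read_camera("wrist"); r=rect(q,orange(q,(150,30,500,232)),49); print(r)
if np.hypot(*(r[0]-[625.6,-264.4]))<20: print(env.job_done())
```

```text
(array([ 625.3, -280.4]), 62, 27, 77.9)
(array([ 625.3, -280.3]), 62, 27, 78.0)
the job is handed in; nothing more can be done
None
```

I handed the job in at about 59 s with the rail drawn, the stone in its tray (knocked about 16 mm off centre, within the 30 mm allowed), and all three handles present in cradles 2, 3 and 4 tipped down on the rail side; no verdict came back, and I viewed 15 pictures, one over the limit of 14.

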